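# Log the refill round with the contact wand

### The job

First swing the counter lamp's arm round to the robot's left, all the way to its stop, so that it is clear of the sloping check plate. Then take the reader wand out of its holder and hold its tip on the ringed centre of the plate's round sprung stud, with the wand square to the sloping face, pressing gently with a few newtons so that the stud sinks part of its travel. Finish while still gripping the wand and holding it there; do not disturb the two shakers, the tip tray or the bell.

Things in the scene. Friction and masses are not known exactly. Their poses are not given: they have to be found in the camera images.
- lamp_pivot (a point): Point on the vertical hinge axis of the counter lamp, 205 mm above the counter, on a fixed upright post (22 mm diameter, 233 mm tall, round foot 90 mm diameter) beyond the check plate. Only the post's position and yaw vary.
- lamp_pin (a point): Grip point on the upright dark steel pin (16 mm diameter, round) on top of the lamp's white shade at the arm's end, 220 mm from the hinge axis, 40 mm above the arm's centre line. Pin top 20 mm above the point, shade's flat top (36 mm wide) 30 mm below. The shade, 110 mm wide, hangs to 75 mm below the arm. The pin can be pinched from above or pushed along its level arc about lamp_pivot.
- lamp_arm (a joint): Hinge angle of the lamp's arm, rad. At 0 the arm points from the post towards the robot, over the check plate; it grows as its free end swings to the robot's left (+y), clockwise seen from above. Stops at -0.35 and 1.25; starts between -0.25 and 0.2. Slight friction (about 1 N at the pin); it stays where left.
- spot (a point): Centre of the flat top of the steel contact stud (24 mm diameter, engraved ring and centre dot), mid-way on the sloping aluminium check plate. z points out of the face, square to it: the face slopes 20 degrees, low edge towards the robot, so z leans 20 degrees from vertical towards the robot. About 50 mm above the counter, 11 mm proud of the plate, 8 mm of its 36 mm collar. Moves with the stud.
- stud (a joint): How far the stud is pressed in along the inward normal of the face, m: 0 free, 0.007 bottomed. Spring: about 0.7 N to start moving, plus 0.7 N per mm, so about 5.6 N at the bottom.
- check_plate: The fixed check plate on its wedge stand, 110 x 100 mm, up to about 60 mm tall; carries the stud. Origin on the counter under its middle; x points away from the robot, up the slope.
- wand: Grey round reader wand, loose, 165 mm long, about 90 g, standing upright in the holder at the start, tip down. Origin at the end of the tip, z along the wand from the tip to the top. Steel nose 10 mm diameter up to 15 mm, cone to 21 mm diameter at 30 mm, 21 mm diameter to 75 mm, then a grip 26 mm in diameter from 80 to 158 mm.
- wand_tip (a point): The end of the wand's tip (the wand's origin).
- wand_grip (a point): Point on the wand's axis in the middle of its grip, 125 mm from the tip; the top is 40 mm farther.
- holder: Fixed black block 70 x 70 x 60 mm tall with a vertical round hole 25 mm wide, 50 mm deep, in the middle of its top; the wand stands in it loosely. Origin on the counter under its centre.
- salt: Frosted glass salt shaker with a pointed white cap, 48 mm diameter, 90 mm tall, loose; origin under its base. Leave alone.
- pepper: Frosted glass pepper shaker with a flat dull chrome cap, 48 mm diameter, 86 mm tall, loose; origin under its base. Leave alone.
- tip_tray: Round aluminium tip tray, 138 mm across, 11 mm tall, loose; origin under its centre. Leave alone.
- bell: Brass service bell, 80 mm across, 58 mm tall, loose; origin under its base. Leave alone.
There are look-alikes about, which are no part of the job. Of the things shaped like the wand, the grey one is meant.

How it is judged:
By the outcome, as a careful person would: the job done as asked, in the order asked, and still so for the second after the job is handed in, while the arm keeps its last pose, push and grip.
It also fails if it takes over 61 s, if anything falls off the work surface, if the arm or the gripper's body presses on something with over 40 N, if the wrist force passes 120 N, or if a joint passes its speed limit or range.

### The arm

A 6-joint arm with a two-finger parallel gripper is mounted at the origin on the work surface. World frame = base frame: x ahead of the robot, y to its left, z up, the work surface at z = 0. Lengths are in m, angles in rad, forces in N, time in s.
With the tool pointing down it reaches from about 0.3 to 0.875 m from the base axis. Payload 6.4 kg.
Tool frame: the origin (TCP) lies between the finger pads; the fingertips stand tip_extent ahead of it and the grasp point (between the pads) lies 5 mm behind it (tip_extent is the distance from the TCP to the fingertips, in m); z points along the fingers, y is the direction in which the jaws open and shut (so a half turn about z gives the same grasp; the last joint's range is limited). The gripper opens to 85 mm and grips with 20 to 120 N. Pads are 22 mm wide; open, the fingers measure 114 mm over their backs; the gripper's body (76 mm by 85 mm) begins 54 mm behind the grasp point. The pads swing forward as they close: fully open they stand 13 mm farther back than shut.
Start: joints at [0.946, 0.181, 1.607, -0, 1.354, -0.206], TCP at [0.234, 0.525, 0.245] pointing down, gripper open.
Joint ranges: [-2.99, 2.99], [-0.89, 2.07], [0.3, 2.58], [-1.14, 4.28], [0, 2.63], [-3.12, 3.12]. Speed limits (rad/s): [2.57, 2.57, 3.01, 3.14, 3.14, 3.14].

### API

Orientations are given as a unit quaternion [w, x, y, z].
In Python, from bench import * gives the robot as it stands.
- The arm moves only by the shell command python3 -m jog 'ROWS'. ROWS is JSON, a list of rows, each a list of 3 entries, a list of its own where there are three numbers: the shift along the tool's x, y, z in mm, then the turn, a rotation vector about the tool's x, y, z in rad, then the opening, from 0 (shut) to 1 (fully open). A call has 1 to 20 rows; each row is the pose to reach, as a shift and turn from the pose measured when the call began, along the tool's axes at that moment; what a row does not reach only later rows make up. A row lasts 1/12 s, in which the tool goes at most 41.7 mm and 7.16 degrees, less where a joint would pass 70% of its speed; a pose out of reach is approached as far as the arm can. A call with a gripper value outside its range is refused whole. The fingers move at their own pace and stop on an object; the grip force is fixed at half the most. Time passes only in rows, so rows that repeat a pose let the fingers close. It gives the time, the measured TCP pose, the force and the opening at its end, in the units of the state.
- get_obs(): the state, without advancing time (a new reading comes with each control period).
- camera(name): name is "scene" or "top" or "wrist"; returns (picture, depth): 400x640x3 uint8, red, green, blue; 400x640 float32, m along the optical axis (not along the pixel's ray), 0 where there is no reading.
- get_calibration(name): a dict with "fx", "fy", "cx", "cy" (pixels), "world_from_camera" (4x4, takes a point from camera to world coordinates). Camera axes: x right, y down, z forward; pixel columns grow to the right and rows downward; lengths in m; the calibration is good to about 2 mm. The wrist camera is an equidistant fisheye: a pixel r from the principal point sees the ray r / f radians off the axis. A picture is of the moment at which its call begins: read the wrist's pose just before it. get_calibration takes no time and is no camera call; for the wrist camera it gives the pose at the moment of the call.
- hand_in(): hands the job in, once; it reports no verdict.
The state is a dict: "time_s": time; "q": joint angles; "dq": joint speeds; "joint_efforts": joint torques, N m; "eef_pos": TCP position; "eef_rot": TCP orientation; "wrist_force": force on the tool from outside, world axes, zero at the start; "torque": the same for the moment, N m; "opening": opening from 0.0 (shut) to 1.0 (fully open).
Only numpy, scipy, OpenCV 4.12 (cv2) and the standard library are available. Lean on these libraries where they do the work, as an engineer would, in place of code of your own. Each camera call takes 0.05 s, during which the arm holds its last target.

## Working session

There is one attempt and no reset: what is moved stays moved. The work goes in short steps, Python scripts to look and compute and a shell command to move; the robot and the scene stay as the last step left them, time stands still between calls to the robot, and variables do not carry over. Pictures are saved under pics/ and viewed, and the job is handed in when it is done.

```bash
ls; mkdir -p pics
python3 - <<'E'
from bench import *
import cv2,numpy as np
print(get_obs())
for n in ["scene","top","wrist"]:
    c=get_calibration(n)
    print(n,c)
    p,d=camera(n)
    cv2.imwrite(f"pics/{n}0.png",p[:,:,::-1]); np.save(f"pics/{n}0d.npy",d)
    np.save(f"pics/{n}0c.npy",c["world_from_camera"])
E
```

```text
pics
{'time_s': 0.0, 'q': array([ 9.45711709e-01,  1.81544893e-01,  1.60799747e+00,  7.28606941e-06,
        1.35379513e+00, -2.06286252e-01]), 'dq': array([-9.68921419e-05,  4.31023616e-05,  1.41589298e-03, -2.39741428e-04,
        4.74031957e-04, -1.08502270e-03]), 'joint_efforts': array([-2.72752979e-03, -4.44898117e+01, -3.51309335e+01, -5.59261316e-04,
        9.63793223e-03, -1.24305822e-05]), 'eef_pos': array([0.23349405, 0.52488649, 0.24438706]), 'eef_rot': array([-3.55551969e-04,  2.07872935e-01,  9.78155449e-01, -7.96687836e-04]), 'wrist_force': array([-0.49472017, -0.5340215 ,  0.30131797]), 'torque': array([-0.02582494,  0.00431822,  0.01062571]), 'opening': 0.9990240213936337}
scene {'fx': 461.38427083901394, 'fy': 461.38427083901394, 'cx': 323.3449657158564, 'cy': 196.6351015762827, 'world_from_camera': array([[ 0.68616371,  0.46664298, -0.55805348,  1.20727801],
       [ 0.72707252, -0.46455083,  0.50552753, -0.57178623],
       [-0.02334333, -0.75262   , -0.65804121,  0.94178517],
       [ 0.        ,  0.        ,  0.        ,  1.        ]])}
top {'fx': 402.8421990525822, 'fy': 402.8421990525822, 'cx': 325.4732580627678, 'cy': 197.03623844690588, 'world_from_camera': array([[-0.01923738, -0.98853581,  0.14975603,  0.39963639],
       [-0.99980149,  0.01979723,  0.00224839,  0.04247407],
       [-0.00518737, -0.14968305, -0.98872042,  1.22746925],
       [ 0.        ,  0.        ,  0.        ,  1.        ]])}
wrist {'fx': 309.70691628693146, 'fy': 309.70691628693146, 'cx': 321.42395110733963, 'cy': 201.08940048130185, 'world_from_camera': array([[ 0.40620044,  0.87142539,  0.27498908,  0.162492  ],
       [ 0.9137814 , -0.38665214, -0.12451376,  0.55718159],
       [-0.00217933,  0.30185746, -0.95335058,  0.37175915],
       [ 0.        ,  0.        ,  0.        ,  1.        ]])}
```

View pics/scene0.png

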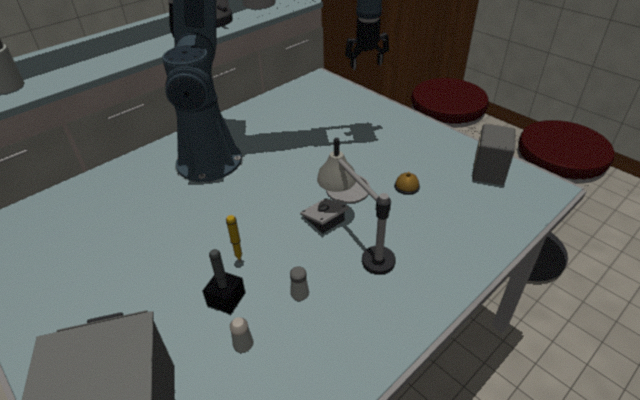

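View pics/top0.png

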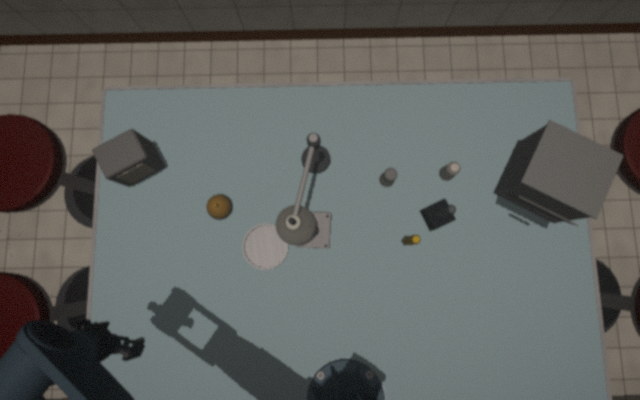

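View pics/wrist0.png

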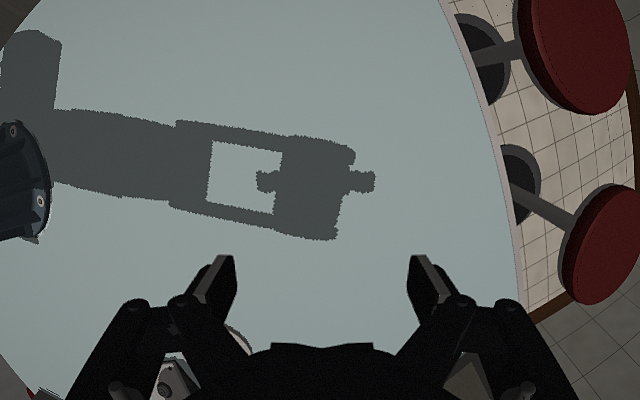

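The scene picture shows the lamp pin at (337,145), the post at (381,205), the grey wand top at (215,254) in the black holder, and a yellow decoy at (232,220). In the top view the lamp pin is at (293,222), the hinge at (313,139), the plate near (318,230), the wand top at (452,209), the tray at (266,246), and the bell at (219,207). Next I'll zoom in and measure.

```bash
cat > h.py <<'E'
from bench import *
import cv2,numpy as np
from scipy.spatial.transform import Rotation as R
def ray(n,u,v,T=None):
    c=get_calibration(n); T=c["world_from_camera"] if T is None else T
    x=(u-c["cx"])/c["fx"]; y=(v-c["cy"])/c["fy"]
    if n=="wrist":
        r=np.hypot(x,y); d=np.array([x/r*np.sin(r),y/r*np.sin(r),np.cos(r)]) if r>0 else np.array([0,0,1.])
    else: d=np.array([x,y,1.])
    return T[:3,3],T[:3,:3]@d
def onz(n,u,v,z,T=None):
    o,d=ray(n,u,v,T); return o+d*(z-o[2])/d[2]
def two(a,b):
    (o1,d1),(o2,d2)=a,b
    d1=d1/np.linalg.norm(d1); d2=d2/np.linalg.norm(d2)
    A=np.stack([d1,-d2],1); s=np.linalg.lstsq(A,o2-o1,rcond=None)[0]
    p=o1+d1*s[0]; q=o2+d2*s[1]; return (p+q)/2,np.linalg.norm(p-q)
def dep(n,u,v,d,T=None):
    o,r=ray(n,u,v,T); return o+r*d[int(v),int(u)]  # non-fisheye
def pose():
    o=get_obs(); q=o["eef_rot"]; return o["eef_pos"],R.from_quat([q[1],q[2],q[3],q[0]]).as_matrix()
def crop(path,out,x0,y0,w,h,s):
    im=cv2.imread(path)[y0:y0+h,x0:x0+w]; cv2.imwrite(out,cv2.resize(im,None,fx=s,fy=s,interpolation=cv2.INTER_CUBIC))
E
python3 - <<'E'
from h import *
crop("pics/top0.png","pics/top0a.png",200,110,160,120*1,5)
crop("pics/top0.png","pics/top0b.png",380,150,100,110,5)
crop("pics/scene0.png","pics/s0a.png",190,130,220,190,3.5) if 0 else cv2.imwrite("pics/s0a.png",cv2.resize(cv2.imread("pics/scene0.png")[130:320,190:410],None,fx=3,fy=3,interpolation=cv2.INTER_CUBIC))
p,r=pose();print(r)
d=np.load("pics/top0d.npy"); 
for u,v in [(313,139),(293,222),(452,209),(412,240),(320,245),(328,215)]:print(u,v,dep("top",u,v,d).round(4))
E
```

```text
[[-9.13574312e-01  4.06671171e-01 -7.31484159e-04]
 [ 4.06671763e-01  9.13573708e-01 -1.07535582e-03]
 [ 2.30948486e-04 -1.27989140e-03 -9.99999154e-01]]
313 139 [0.6994 0.0736 0.2374]
293 222 [0.4864 0.1235 0.2661]
452 209 [ 0.5206 -0.2868  0.1749]
412 240 [ 0.4422 -0.1803  0.1625]
320 245 [0.4384 0.0643 0.0218]
328 215 [0.5234 0.0388 0.0607]
```

View pics/top0a.png

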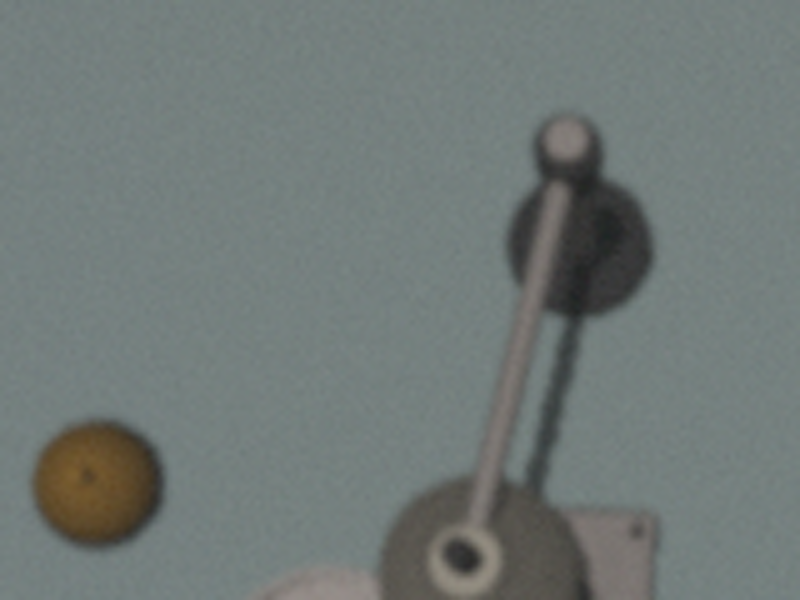

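View pics/top0b.png

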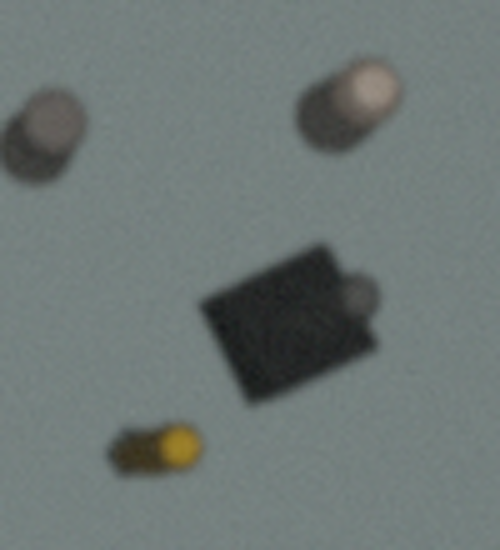

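View pics/s0a.png

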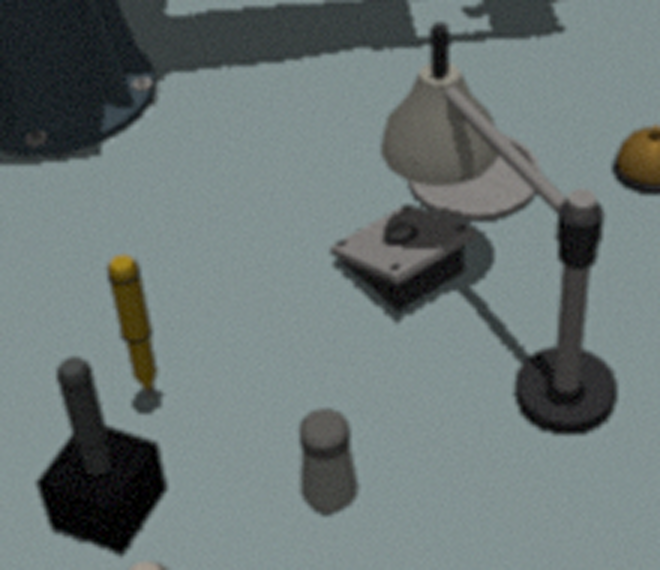

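Crop pixels, converted to full-image coordinates: hinge cap (313.4,137.6), pin top (292.4,221.2), wand top (451.7,209.2). In the scene view: pin top (336.5,139), wand top (215,251). I'll triangulate these and work out the lamp move.

Run:
```python
from h import *
import bench; print([x for x in dir(bench) if not x.startswith('_')])
try: print(tip_extent)
except Exception as e: print(e)
piv=onz("top",313.4,137.6,0.235)
pin=onz("top",292.4,221.2,0.265)
print(piv,pin,np.hypot(*(pin-piv)[:2]))
print("tri pin",two(ray("top",292.4,221.2),ray("scene",336.5,139.5)))
print("tri piv",two(ray("top",313.4,137.6),ray("scene",190+581/3,130+205/3)))
print("tri wand",two(ray("top",451.7,209.2),ray("scene",190+73/3,130+364/3)), onz("top",451.7,209.2,.175))
# foot of post
f=onz("top",200+580/5,110+248/5,0.01);print("foot",f)
# plate corners seen in top+scene
t=np.arctan2(pin[1]-piv[1],piv[0]-pin[0]);print("ang",t)
p,r=pose()
for th in [t,t+.2,t+.4,t+.6,t+.8,t+1.,1.25,1.3]:
    g=np.array([piv[0]-.22*np.cos(th),piv[1]+.22*np.sin(th),0.25])
    print(round(th,3),(r.T@(g-p)*1000).round(1),"turnz",round(th-.419,3))
```

```text
['MotionError', 'camera', 'get_calibration', 'get_obs', 'hand_in', 'tip_extent']
0.014
[0.70378418 0.07255344 0.235     ] [0.48846417 0.12500892 0.265     ] 0.22161742580329172
tri pin (array([0.49018224, 0.12702566, 0.26281329]), np.float64(0.00471523699517584))
tri piv (array([0.70569611, 0.07250332, 0.22794684]), np.float64(0.0007082148024424051))
tri wand (array([ 0.5204325 , -0.28480418,  0.17619608]), np.float64(0.0017334111758769543)) [ 0.52010961 -0.28593232  0.175     ]
foot [0.70200671 0.07235222 0.01      ]
ang 0.2389615700864364
0.239 [-397.1 -261.5   -5.2] turnz -0.18
0.439 [-393.6 -217.7   -5.2] turnz 0.02
0.639 [-398.9 -174.1   -5.3] turnz 0.22
0.839 [-412.7 -132.4   -5.3] turnz 0.42
1.039 [-434.5  -94.3   -5.4] turnz 0.62
1.239 [-463.5  -61.3   -5.4] turnz 0.82
1.25 [-465.3  -59.6   -5.4] turnz 0.831
1.3 [-473.6  -52.4   -5.4] turnz 0.881
```

```bash
python3 -m jog '[[[-60,-40,-60],[0,0,0],0.5],[[-130,-85,-60],[0,0,-0.18],0.5],[[-200,-130,-60],[0,0,-0.18],0.5],[[-260,-170,-60],[0,0,-0.18],0.5],[[-320,-210,-60],[0,0,-0.18],0.5],[[-370,-245,-60],[0,0,-0.18],0.5],[[-397,-261.5,-60],[0,0,-0.18],0.5],[[-397,-261.5,-60],[0,0,-0.18],0.5],[[-397,-261.5,-60],[0,0,-0.18],0.5],[[-397,-261.5,-60],[0,0,-0.18],0.5],[[-397,-261.5,-60],[0,0,-0.18],0.5],[[-397,-261.5,-60],[0,0,-0.18],0.5],[[-397,-261.5,-60],[0,0,-0.18],0.5],[[-397,-261.5,-60],[0,0,-0.18],0.5]]'
python3 - <<'E'
from h import *
p,r=pose();print(p,r.round(3))
pp,d=camera("wrist");cv2.imwrite("pics/w1.png",pp[:,:,::-1])
piv=np.array([.704,.0726,0]);
print(r.T@(np.array([.4895,.126,.25])-p)*1000, np.arctan2(r[0,1],r[1,1]))
E
```

```text
time_s: 1.32
eef_pos: [0.4904, 0.1233, 0.3044]
eef_rot: [-0.001, 0.121, 0.993, -0.001]
wrist_force: [0.2, -0.2, -0.8]
opening: 0.494
[0.49039986 0.12326236 0.30437313] [[-0.971  0.24  -0.002]
 [ 0.24   0.971 -0.001]
 [ 0.002 -0.001 -1.   ]]
[ 1.44355977  2.51514096 54.37215675] 0.24242176379350525
```

View pics/w1.png

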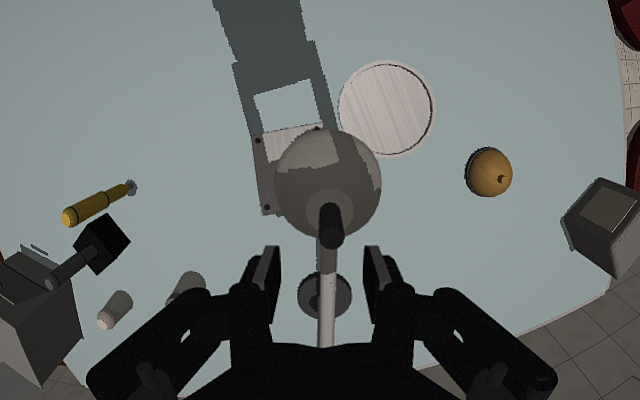

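The wrist view shows the pin at (330,220), between the jaws at columns 275 and 368 and roughly centred. I'll descend around it.

```bash
python3 -m jog '[[[1,2,20],[0,0,0],0.5],[[1,2,40],[0,0,0],0.5],[[1,2,54],[0,0,0],0.5],[[1,2,54],[0,0,0],0.5],[[1,2,54],[0,0,0],0.5]]'
python3 - <<'E'
from h import *
p,r=pose();print(p,r.round(3))
pp,d=camera("wrist");cv2.imwrite("pics/w2.png",pp[:,:,::-1])
piv=np.array([.704,.0726,0.25]); L=.22; t0=np.arctan2(r[0,1],r[1,1])
for th in np.arange(.3,1.36,.1): 
    g=np.array([piv[0]-L*np.cos(th),piv[1]+L*np.sin(th),0.25]); g+=.013*np.array([np.sin(th),np.cos(th),0])
    print(round(th,2),(r.T@(g-p)*1000).round(1),round(th-t0,3))
E
```

```text
time_s: 1.78
eef_pos: [0.488, 0.1279, 0.2499]
eef_rot: [-0.002, 0.119, 0.993, -0.0]
wrist_force: [-0.5, 0.2, 0.8]
opening: 0.501
[0.48796749 0.12791909 0.24989773] [[-0.972  0.236 -0.004]
 [ 0.236  0.972 -0.   ]
 [ 0.004 -0.001 -1.   ]]
0.3 [-4.2 23.8 -0.2] 0.062
0.4 [-7.9 45.5 -0.2] 0.162
0.5 [-13.8  66.7  -0.2] 0.262
0.6 [-21.8  87.3  -0.3] 0.362
0.7 [-31.8 106.9  -0.4] 0.462
0.8 [-43.7 125.4  -0.4] 0.562
0.9 [-57.4 142.7  -0.5] 0.662
1.0 [-72.7 158.5  -0.6] 0.762
1.1 [-89.6 172.7  -0.7] 0.862
1.2 [-107.8  185.1   -0.8] 0.962
1.3 [-127.1  195.7   -0.8] 1.062
```

View pics/w2.png

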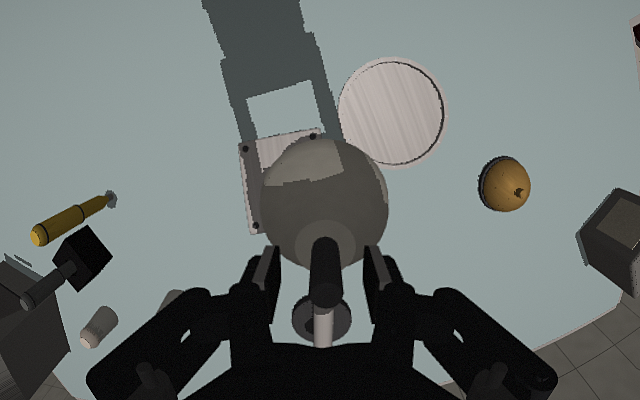

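The pin now stands between the pads at (325,270). I'll sweep along the arc.

```bash
python3 -m jog '[[[-4,24,0],[0,0,0.06],0.5],[[-8,45.5,0],[0,0,0.16],0.5],[[-14,67,0],[0,0,0.26],0.5],[[-22,87,0],[0,0,0.36],0.5],[[-32,107,0],[0,0,0.46],0.5],[[-44,125,0],[0,0,0.56],0.5],[[-57,143,0],[0,0,0.66],0.5],[[-73,158.5,0],[0,0,0.76],0.5],[[-90,173,0],[0,0,0.86],0.5],[[-90,173,0],[0,0,0.86],0.5]]'
python3 - <<'E'
from h import *
p,r=pose();print(p,get_obs()["q"])
pp,d=camera("wrist");cv2.imwrite("pics/w3.png",pp[:,:,::-1])
piv=np.array([.704,.0726,0.25]); L=.22; t0=np.arctan2(r[0,1],r[1,1]);print(t0)
for th in np.arange(1.12,1.5,.04): 
    g=np.array([piv[0]-L*np.cos(th),piv[1]+L*np.sin(th),0.25]); g+=.013*np.array([np.sin(th),np.cos(th),0])
    print(round(th,2),(r.T@(g-p)*1000).round(1),round(th-t0,3))
E
```

```text
time_s: 2.67
eef_pos: [0.6197, 0.2766, 0.2518]
eef_rot: [0.0, 0.524, 0.852, 0.001]
wrist_force: [-0.9, -0.9, 0.2]
opening: 0.501
[0.61974083 0.27658439 0.25176889] [ 2.45163766e-01  4.02037847e-01  1.31586835e+00  3.09511603e-04
  1.42216192e+00 -2.23662581e-01]
1.1020155510223872
1.12 [-0.3 -0.   1.8] 0.018
1.16 [-1.2  8.7  1.8] 0.058
1.2 [-2.4 17.5  1.8] 0.098
1.24 [-3.9 26.1  1.8] 0.138
1.28 [-5.8 34.8  1.8] 0.178
1.32 [-8.1 43.3  1.8] 0.218
1.36 [-10.6  51.7   1.8] 0.258
1.4 [-13.6  60.    1.9] 0.298
1.44 [-16.8  68.2   1.9] 0.338
1.48 [-20.4  76.3   1.9] 0.378
```

View pics/w3.png

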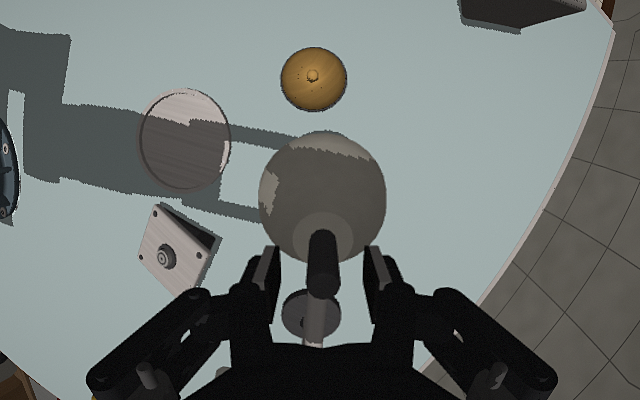

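The lamp followed. The pin is at (325,270), and the plate and stud are now in view at (166,256). I'll keep going slowly to the stop.

```bash
python3 -m jog '[[[-1,9,1],[0,0,0.06],0.5],[[-2,17.5,1],[0,0,0.1],0.5],[[-4,26,1],[0,0,0.14],0.5],[[-4,26,1],[0,0,0.14],0.5]]'; python3 -m jog '[[[0,4,0],[0,0,0.02],0.5],[[-0.5,8,0],[0,0,0.04],0.5],[[-0.5,8,0],[0,0,0.04],0.5]]'
python3 - <<'E'
from h import *
p,r=pose();print(p,np.arctan2(r[0,1],r[1,1]))
pp,d=camera("wrist");cv2.imwrite("pics/w4.png",pp[:,:,::-1])
pp,d=camera("top");cv2.imwrite("pics/t4.png",pp[:,:,::-1])
E
```

```text
time_s: 3.05
eef_pos: [0.6437, 0.2843, 0.2516]
eef_rot: [0.0, 0.58, 0.815, 0.001]
wrist_force: [-1.4, -0.7, 0.2]
opening: 0.501
time_s: 3.3
eef_pos: [0.6517, 0.2865, 0.2523]
eef_rot: [0.001, 0.596, 0.803, 0.001]
wrist_force: [-0.3, -0.5, 0.1]
opening: 0.497
[0.65174493 0.28648881 0.25228617] 1.2770805994884091
```

View pics/w4.png

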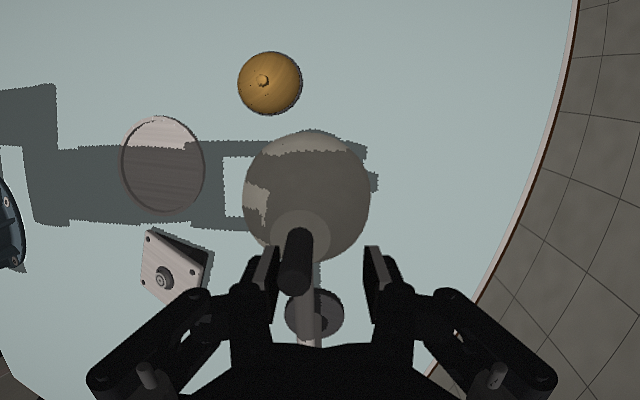

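The pin at (297,265) is now against the trailing pad. I'll push on in small steps until the force rises.

```bash
python3 -m jog '[[[0,4,0],[0,0,0],0.5],[[0,7,0],[0,0,0],0.5],[[0,7,0],[0,0,0],0.5]]'; python3 -m jog '[[[0,5,0],[0,0,0],0.5],[[0,5,0],[0,0,0],0.5],[[0,5,0],[0,0,0],0.5]]'
```

```text
time_s: 3.65
eef_pos: [0.6586, 0.2885, 0.252]
eef_rot: [0.001, 0.595, 0.803, 0.001]
wrist_force: [0.5, 0.1, 0.0]
opening: 0.498
time_s: 3.9
eef_pos: [0.6637, 0.29, 0.2519]
eef_rot: [0.001, 0.596, 0.803, 0.001]
wrist_force: [0.3, -0.3, 0.3]
opening: 0.499
```

```bash
python3 -m jog '[[[0,5,0],[0,0,0.04],0.5],[[-1,10,0],[0,0,0.06],0.5],[[-1,10,0],[0,0,0.06],0.5]]'; python3 -m jog '[[[0,5,0],[0,0,0.03],0.5],[[-1,10,0],[0,0,0.06],0.5],[[-1,10,0],[0,0,0.06],0.5]]'
python3 - <<'E'
from h import *
p,r=pose();print(p,np.arctan2(r[0,1],r[1,1]))
pp,d=camera("wrist");cv2.imwrite("pics/w5.png",pp[:,:,::-1])
E
```

```text
time_s: 4.15
eef_pos: [0.6718, 0.2918, 0.2515]
eef_rot: [-0.001, 0.62, 0.785, -0.001]
wrist_force: [-11.3, -2.0, 4.6]
opening: 0.501
time_s: 4.4
eef_pos: [0.6725, 0.2908, 0.2508]
eef_rot: [-0.008, 0.643, 0.766, -0.013]
wrist_force: [-43.6, -14.9, 19.1]
opening: 0.505
[0.67252612 0.29076296 0.25084854] 1.3967207862720432
```

View pics/w5.png

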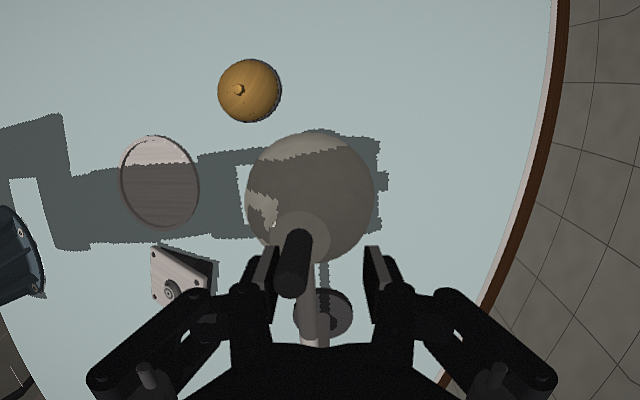

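The force jumped, so the arm is at its stop. I'll back off along the tangent without touching the other side of the pin, then rise.

```bash
python3 -m jog '[[[0,-8,0],[0,0,0],0.5],[[0,-18,0],[0,0,0],0.5],[[0,-18,0],[0,0,0],0.5]]'; python3 -m jog '[[[0,0,-25],[0,0,0],0.5],[[0,0,-55],[0,0,0],0.5],[[0,0,-70],[0,0,0],0.5],[[0,0,-70],[0,0,0],0.5]]'
python3 - <<'E'
from h import *
p,r=pose();print(p,r.round(3))
pp,d=camera("wrist");cv2.imwrite("pics/w6.png",pp[:,:,::-1])
pp,d=camera("top");cv2.imwrite("pics/t6.png",pp[:,:,::-1]);np.save("pics/t6d.npy",d)
pp,d=camera("scene");cv2.imwrite("pics/s6.png",pp[:,:,::-1])
E
```

```text
time_s: 4.7
eef_pos: [0.6537, 0.2878, 0.2516]
eef_rot: [-0.008, 0.642, 0.766, -0.013]
wrist_force: [-0.2, 0.0, 0.1]
opening: 0.502
time_s: 5.03
eef_pos: [0.6583, 0.2889, 0.3275]
eef_rot: [-0.006, 0.642, 0.766, -0.009]
wrist_force: [0.5, 0.3, 1.2]
opening: 0.498
[0.6582824  0.28892811 0.32752664] [[-0.175  0.984 -0.02 ]
 [ 0.985  0.175 -0.007]
 [-0.003 -0.021 -1.   ]]
```

View pics/t6.png

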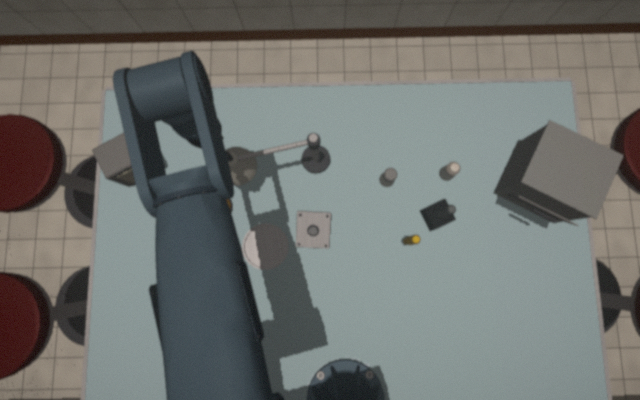

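View pics/w6.png

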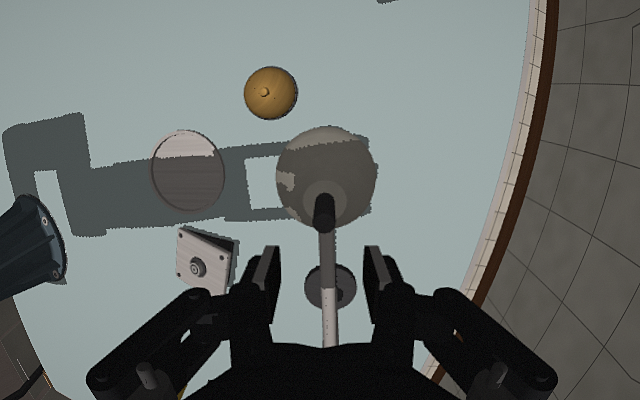

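View pics/s6.png

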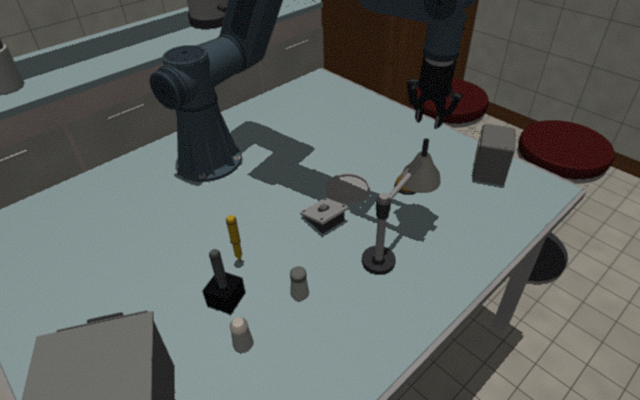

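The lamp is swung left, clear of the plate, and against its stop. In the top view the plate's corners are around (297,210) to (331,248) and the stud is at (313,230). The scene view has the stud at about (322,207). I'll measure the plate, stud and wand.

Run:
```python
from h import *
crop("pics/t6.png","pics/t6a.png",285,200,60,60,10)
crop("pics/s6.png","pics/s6a.png",290,185,70,50,10)
crop("pics/s6.png","pics/s6b.png",190,235,70,85,7)
d=np.load("pics/t6d.npy")
def fit(P):
    c=np.median(P,0)
    for i in range(4):
        A=np.c_[P[:,:2],np.ones(len(P))]; k=np.linalg.lstsq(A,P[:,2],rcond=None)[0]; res=P[:,2]-A@k
        P=P[abs(res)<max(2*res.std(),.0005)]
    n=np.array([-k[0],-k[1],1]);return n/np.linalg.norm(n),P.mean(0),len(P),res.std(),k
im=cv2.imread("pics/t6.png")
pts=[];st=[]
for v in range(205,255):
    for u in range(293,336):
        if d[v,u]>0:
            q=dep("top",u,v,d)
            if 0.015<q[2]<.075:
                (pts if np.hypot(u-313.5,v-230)>9 else st).append(q)
pts=np.array(pts);st=np.array(st)
n,c,N,s,k=fit(pts);print("plane n",n,"c",c,N,s,"tilt",np.degrees(np.arccos(n[2])),"az",np.degrees(np.arctan2(n[1],-n[0])))
h=(st-c)@n; print(np.percentile(h,[10,50,80,90,95]));
```

```text
plane n [-0.33937617  0.02551515  0.94030463] c [0.48316182 0.08463069 0.04128618] 854 0.0018814511934492591 tilt 19.89722252057707 az 4.299551226628856
[-0.00175829  0.00206268  0.00713771  0.0114444   0.01287789]
```

View pics/t6a.png

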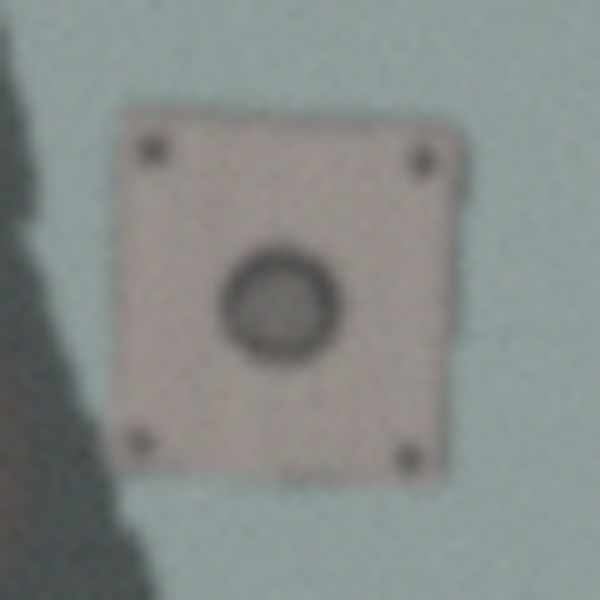

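View pics/s6a.png

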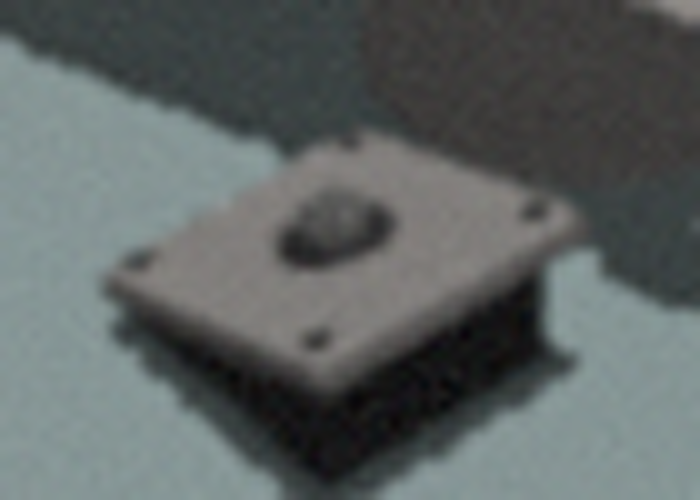

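View pics/s6b.png

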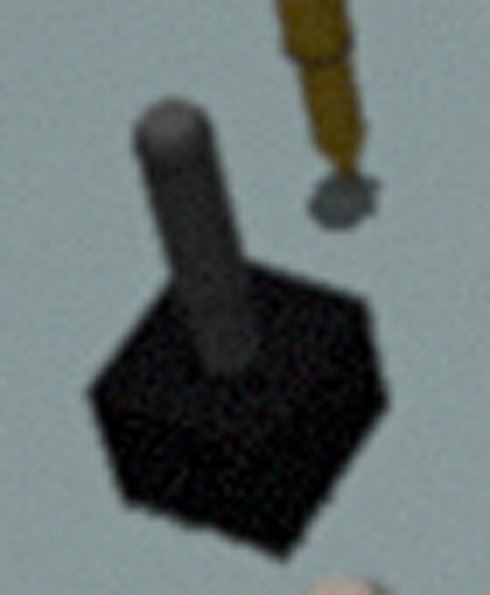

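Run:
```python
from h import *
f=lambda x,y,x0,y0,s:(x0+(x+.5)/s-.5,y0+(y+.5)/s-.5)
s1=ray("top",*f(279,303,285,200,10)); s2=ray("scene",*f(335,217,290,185,10))
S=two(s1,s2);print("stud tri",S, "on z.05",onz("top",*f(279,303,285,200,10),.05),onz("scene",*f(335,217,290,185,10),.05))
tc=[(152,150),(424,160),(408,458),(140,441)]; sc=[(534,210),(315,338),(138,262),(350,141)]
# match: top image left=+y, up=+x ; scene cam at (1.2,-.57)
W=[]
import itertools
for a in tc:
    print(a,[ (two(ray("top",*f(*a,285,200,10)),ray("scene",*f(*b,290,185,10)))[0].round(4),round(two(ray("top",*f(*a,285,200,10)),ray("scene",*f(*b,290,185,10)))[1],4)) for b in sc])
print("entry",onz("scene",*f(230,350,190,235,7),.06),"top",onz("scene",*f(172,128,190,235,7),.175),onz("top",*f(360,297,380,150,5),.175))
d=np.load("pics/top0d.npy");P=[]
for v in range(195,232):
  for u in range(415,462):
    q=dep("top",u,v,d)
    if .05<q[2]<.068:P.append(q)
P=np.array(P);print("holder",P.mean(0),(P.max(0)+P.min(0))/2,len(P),cv2.minAreaRect((P[:,:2]*1000).astype(np.float32)))
```

```text
stud tri (array([0.4813697 , 0.08447443, 0.05010488]), np.float64(0.0014483190846179446)) on z.05 [0.48182859 0.08504672 0.05      ] [0.48087847 0.08394688 0.05      ]
(152, 150) [(array([0.526 , 0.1205, 0.0586]), np.float64(0.0016)), (array([0.5099, 0.0949, 0.0239]), np.float64(0.0698)), (array([0.4943, 0.0723, 0.0666]), np.float64(0.1144)), (array([0.508 , 0.0989, 0.0928]), np.float64(0.0494))]
(424, 160) [(array([0.5381, 0.0643, 0.0987]), np.float64(0.0603)), (array([0.5211, 0.0407, 0.0589]), np.float64(0.0029)), (array([0.5043, 0.0224, 0.0932]), np.float64(0.048)), (array([0.5192, 0.0469, 0.1251]), np.float64(0.013))]
(408, 458) [(array([0.476 , 0.0891, 0.0442]), np.float64(0.1138)), (array([ 0.4535,  0.0668, -0.0076]), np.float64(0.048)), (array([0.4363, 0.0476, 0.0269]), np.float64(0.0019)), (array([0.4559, 0.0715, 0.0687]), np.float64(0.0619))]
(140, 441) [(array([ 0.4614,  0.149 , -0.0049]), np.float64(0.0508)), (array([ 0.4399,  0.1249, -0.0517]), np.float64(0.0209)), (array([ 0.4246,  0.1008, -0.0073]), np.float64(0.0708)), (array([0.4427, 0.1268, 0.0287]), np.float64(0.002))]
entry [ 0.52167731 -0.28616342  0.06      ] top [ 0.52356937 -0.28656165  0.175     ] [ 0.52064306 -0.2857051   0.175     ]Traceback (most recent call last):
  File "<stdin>", line 15, in <module>
  File "h.py", line 19, in dep
    o,r=ray(n,u,v,T); return o+r*d[int(v),int(u)]  # non-fisheye
        ~~~^^^^^^^^^
  File "h.py", line 5, in ray
    c=get_calibration(n); T=c["world_from_camera"] if T is None else T
ValueError: time passes only in moves, steps and waits
```

The screws, the depth plane and the stud all agree: yaw is about -4°, slope about 20°, and the stud is near (0.481, 0.0845, 0.0505). The wand is near (0.521,-0.286) and upright. Next I'll work out the transfer to above the wand.

```bash
cat >> h.py <<'E'
def goto(P,M):
    p,r=pose(); return (r.T@(np.array(P)-p)*1000).round(1), R.from_matrix(r.T@M).as_rotvec().round(3)
DOWN=np.array([[-1.,0,0],[0,1,0],[0,0,-1]])
E
python3 - <<'E'
from h import *
print(goto([.521,-.286,.30],DOWN),goto([.521,-.286,.26],DOWN),goto([.59,0,.32],DOWN))
E
```

```text
(array([-541.8, -232.5,   29.8]), array([-0.028, -0.019, -1.395])) (array([-541.6, -231.3,   69.8]), array([-0.028, -0.019, -1.395])) (array([-272.3, -115.2,    5.1]), array([-0.028, -0.019, -1.395]))
```

```bash
python3 -m jog '[[[-35,-15,0],[0,0,-0.1],0.8],[[-70,-30,0],[0,0,-0.2],0.8],[[-105,-45,0],[0,0,-0.3],0.8],[[-140,-60,0],[0,0,-0.4],0.8],[[-175,-75,0],[0,0,-0.5],0.8],[[-210,-90,0],[-0.01,-0.01,-0.6],0.8],[[-245,-105,0],[-0.01,-0.01,-0.7],0.8],[[-280,-120,0],[-0.02,-0.01,-0.8],0.8],[[-315,-135,10],[-0.02,-0.01,-0.9],0.8],[[-350,-150,20],[-0.02,-0.01,-1.0],0.8],[[-385,-165,30],[-0.02,-0.02,-1.1],0.8],[[-420,-180,30],[-0.03,-0.02,-1.2],0.8],[[-455,-195,30],[-0.03,-0.02,-1.3],0.8],[[-490,-210,30],[-0.028,-0.019,-1.395],0.8],[[-525,-225,40],[-0.028,-0.019,-1.395],0.8],[[-541.7,-232,50],[-0.028,-0.019,-1.395],0.8],[[-541.7,-231.5,60],[-0.028,-0.019,-1.395],0.8],[[-541.7,-231.5,60],[-0.028,-0.019,-1.395],0.8],[[-541.7,-231.5,60],[-0.028,-0.019,-1.395],0.8]]'
python3 - <<'E'
from h import *
T=get_calibration("wrist")["world_from_camera"];np.save("pics/w7c.npy",T)
pp,d=camera("wrist");cv2.imwrite("pics/w7.png",pp[:,:,::-1])
p,r=pose();print(p,r.round(3),get_obs()["q"].round(3))
print(goto([.521,-.286,.13],DOWN))
E
```

```text
time_s: 6.77
eef_pos: [0.5205, -0.2849, 0.2677]
eef_rot: [-0.001, -0.0, 1.0, 0.001]
wrist_force: [0.4, -0.2, 0.7]
opening: 0.801
[ 0.52111529 -0.28472838  0.26889203] [[-1.    -0.001 -0.001]
 [-0.001  1.     0.001]
 [ 0.001  0.001 -1.   ]] [-0.7    0.205  1.531  0.     1.408 -2.272]
(array([-1.000e-01, -1.400e+00,  1.389e+02]), array([ 0.001, -0.001,  0.001]))
```

View pics/w7.png

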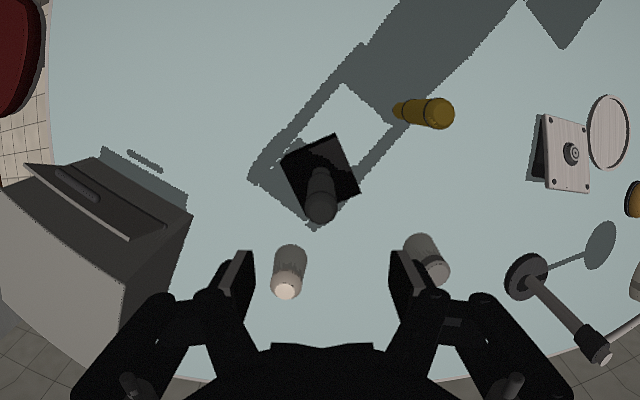

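The wrist view shows the wand top at (320,208), its base in the block at about (320,172), and the stud at (574,153). I'll cross-check the positions.

Run:
```python
from h import *
T=np.load("pics/w7c.npy")
crop("pics/w7.png","pics/w7a.png",290,140,60,90,6);crop("pics/w7.png","pics/w7b.png",540,120,70,70,8)
print(onz("wrist",320,210,.175,T),onz("wrist",574,153,.05,T))
```

```text
[ 0.51910227 -0.28508649  0.175     ] [0.47818358 0.08201137 0.05      ]
```

View pics/w7a.png

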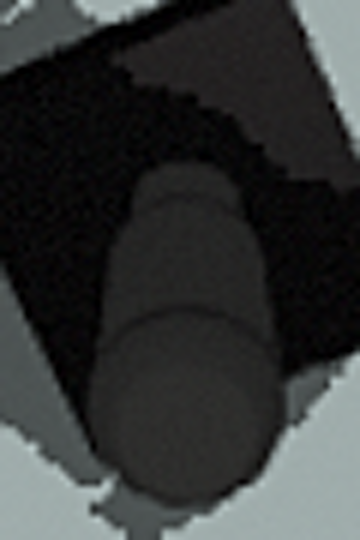

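View pics/w7b.png

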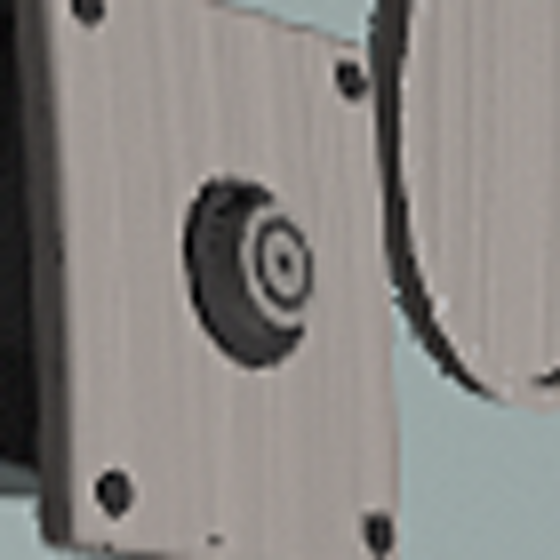

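The wand is centred and upright in the view, so I'll descend and grip.

```bash
python3 -m jog '[[[0.5,-0.8,30],[0,0,0],0.8],[[0.5,-0.8,60],[0,0,0],0.8],[[0.5,-0.8,90],[0,0,0],0.8],[[0.5,-0.8,115],[0,0,0],0.8],[[0.5,-0.8,130],[0,0,0],0.8],[[0.5,-0.8,138],[0,0,0],0.8],[[0.5,-0.8,138],[0,0,0],0.8]]'; python3 -m jog '[[[0,0,0],[0,0,0],0.5],[[0,0,0],[0,0,0],0.3],[[0,0,0],[0,0,0],0.1],[[0,0,0],[0,0,0],0.1],[[0,0,0],[0,0,0],0.1],[[0,0,0],[0,0,0],0.1],[[0,0,0],[0,0,0],0.1]]'
python3 - <<'E'
from h import *
T=get_calibration("wrist")["world_from_camera"];np.save("pics/w8c.npy",T)
pp,d=camera("wrist");cv2.imwrite("pics/w8.png",pp[:,:,::-1])
p,r=pose();print(p,r.round(3))
E
```

```text
time_s: 7.4
eef_pos: [0.5202, -0.2836, 0.1294]
eef_rot: [-0.002, -0.001, 1.0, 0.002]
wrist_force: [-0.1, 0.4, 0.1]
opening: 0.797
time_s: 7.98
eef_pos: [0.5211, -0.2845, 0.1312]
eef_rot: [-0.0, -0.001, 1.0, 0.0]
wrist_force: [-0.1, 0.2, 6.4]
opening: 0.293
[ 0.52114875 -0.28447964  0.13120254] [[-1.    -0.003 -0.001]
 [-0.003  1.     0.001]
 [ 0.001  0.001 -1.   ]]
```

View pics/w8.png

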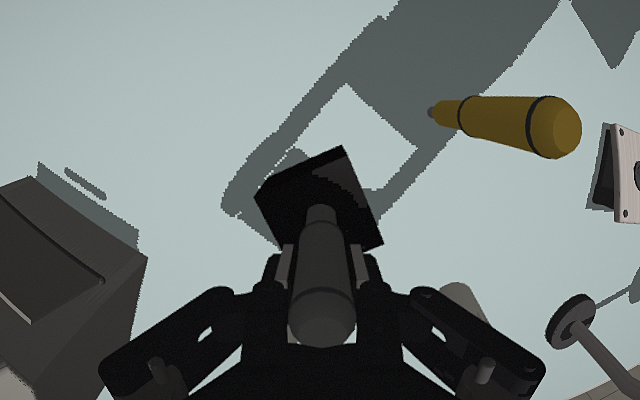

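The wand is gripped: the opening of 0.293 (about 25 mm) matches the grip diameter. I'll lift it straight out.

```bash
python3 -m jog '[[[0,0,-10],[0,0,0],0.1],[[0,0,-25],[0,0,0],0.1],[[0,0,-45],[0,0,0],0.1],[[0,0,-70],[0,0,0],0.1],[[0,0,-95],[0,0,0],0.1],[[0,0,-120],[0,0,0],0.1],[[0,0,-140],[0,0,0],0.1],[[0,0,-140],[0,0,0],0.1],[[0,0,-140],[0,0,0],0.1]]'
python3 - <<'E'
from h import *
T=get_calibration("wrist")["world_from_camera"];np.save("pics/w9c.npy",T)
pp,d=camera("wrist");cv2.imwrite("pics/w9.png",pp[:,:,::-1])
pp,d=camera("scene");cv2.imwrite("pics/s9.png",pp[:,:,::-1])
p,r=pose();print(p,r.round(3))
E
```

```text
time_s: 8.78
eef_pos: [0.5216, -0.2849, 0.2727]
eef_rot: [0.001, -0.001, 1.0, -0.0]
wrist_force: [-0.0, -0.9, -0.8]
opening: 0.29
[ 0.52055838 -0.28406885  0.2697778 ] [[-1.    -0.003 -0.003]
 [-0.003  1.     0.002]
 [ 0.003  0.002 -1.   ]]
```

View pics/w9.png

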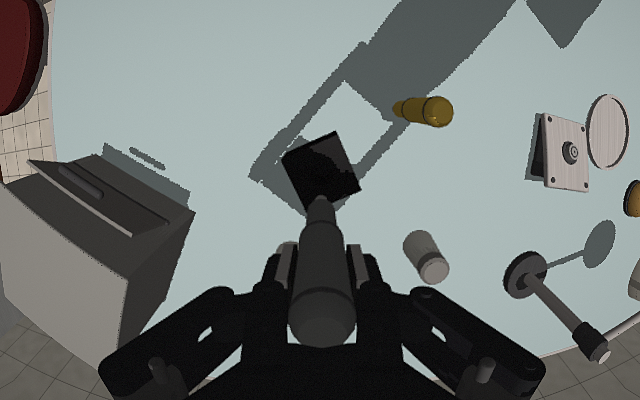

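View pics/s9.png

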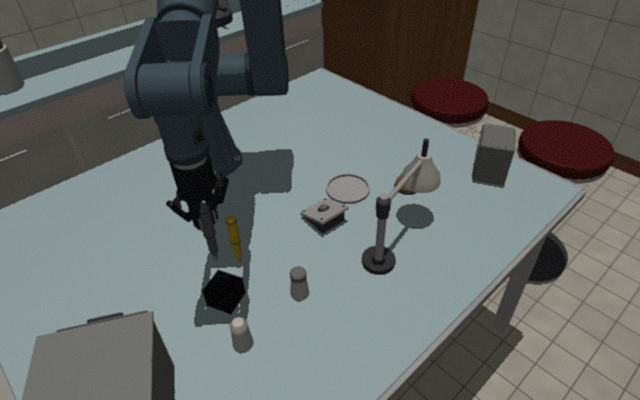

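The wand is out of the holder. In the wrist view its tip is near (321,198) and its top near (322,318). I'll measure the tip and tilt in the tool frame.

Run:
```python
from h import *
crop("pics/w9.png","pics/w9a.png",280,185,85,90,6);crop("pics/s9.png","pics/s9a.png",180,190,60,75,8)
```

```text
(no output)
```

View pics/w9a.png

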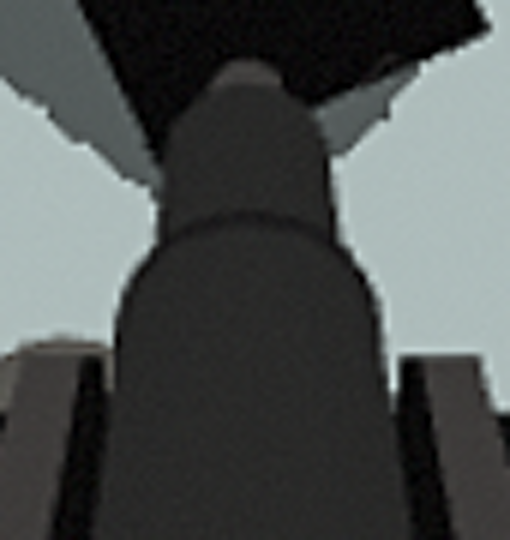

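View pics/s9a.png

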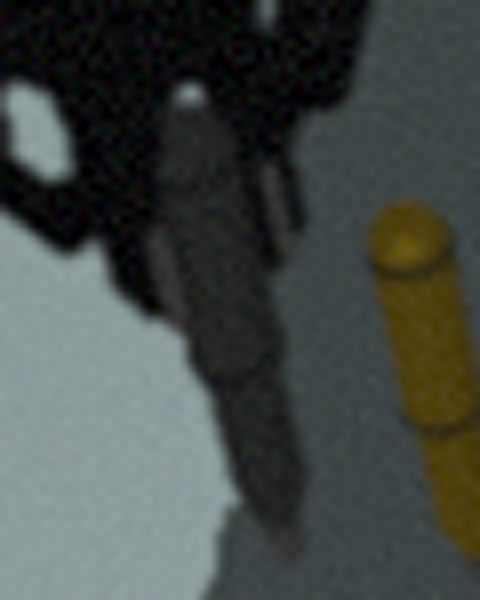

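Run:
```python
from h import *
T=np.load("pics/w9c.npy"); p,r=pose()
cal=get_calibration("wrist")
def tool(u,v,zt):
    o,d=ray("wrist",u,v,T); o=r.T@(o-p)*1000; d=r.T@d; return o+d*(zt-o[2])/d[2]
print("cam tool",r.T@(T[:3,3]-p)*1000)
print("tip rim",tool(321.2,194.6,121),"minus 5 in x")
print("cone/nose",tool(280+250/6,185+88/6,121-28),"rad ~10.2")
print("groove",tool(280+249/6,185+217/6,121-78),"rad ~10.5-12")
# lateral edges at groove lower: left(118,340) right(378,340)
print("top", tool(322,346,121-165))
f=lambda x,y,x0,y0,s:(x0+(x+.5)/s-.5,y0+(y+.5)/s-.5)
u=f(287,545,180,190,8)
P,e=two(ray("scene",*u),ray("wrist",321.2,195.5,T));print("tip tri",r.T@(P-p)*1000,e)
```

```text
cam tool [  77.25239877    0.32677791 -129.85697272]
tip rim [  2.48642866  -0.91275034 121.        ] minus 5 in x
cone/nose [ 6.842714   -0.42121345 93.        ] rad ~10.2
groove [ 9.12373685 -0.34351811 43.        ] rad ~10.5-12
top [ -7.42874943   0.21130611 -44.        ]
tip tri [  2.58937912  -0.61394579 117.69994326] 0.0005943825270201415
```

The wand is parallel to the tool axis, with the axis offset about -3 mm in tool x and the tip about 120 mm ahead of the TCP. I'll work out the hover pose 30 mm off the stud along its normal.

```bash
cat >> h.py <<'E'
psi=np.radians(-4.0); s20,c20=np.sin(np.radians(20)),np.cos(np.radians(20))
u_=np.array([c20*np.cos(psi),c20*np.sin(psi),s20]); n_=np.array([-s20*np.cos(psi),-s20*np.sin(psi),c20])
M_=np.stack([-u_,np.cross(n_,u_),-n_],1)
SPOT=np.array([.481,.0845,.0505]); TIP=np.array([-.003,-.0005,.120])
def tcp_for(h,M=None): 
    M=M_ if M is None else M; return SPOT+h*n_-M@TIP
E
python3 - <<'E'
from h import *
print(M_.round(3),tcp_for(.03)); print(goto(tcp_for(.03),M_)); print(goto(tcp_for(.10),M_)); print(goto(tcp_for(.03),DOWN)[0])
p,r=pose();print(r.T@n_)
E
```

```text
[[-0.937  0.07   0.341]
 [ 0.066  0.998 -0.024]
 [-0.342  0.    -0.94 ]] [0.42704462 0.08877415 0.19042783]
(array([ 92.3, 372.9,  80.5]), array([ 0.015, -0.352,  0.071]))
(array([116.3, 374.8,  14.8]), array([ 0.015, -0.352,  0.071]))
[ 92.3 372.9  80.5]
[ 0.34360462  0.02713276 -0.93872236]
```

```bash
python3 -m jog '[[[8,30,0],[0,0,0],0.1],[[16,60,0],[0,0,0],0.1],[[25,90,0],[0,0,0],0.1],[[35,125,0],[0,-0.04,0.01],0.1],[[45,160,0],[0,-0.08,0.02],0.1],[[56,195,0],[0,-0.12,0.03],0.1],[[68,230,0],[0,-0.17,0.04],0.1],[[80,265,2],[0.01,-0.22,0.05],0.1],[[92,300,5],[0.01,-0.27,0.06],0.1],[[104,335,8],[0.015,-0.32,0.07],0.1],[[112,360,12],[0.015,-0.352,0.071],0.1],[[116,374,15],[0.015,-0.352,0.071],0.1],[[112,374,25],[0.015,-0.352,0.071],0.1],[[106,374,42],[0.015,-0.352,0.071],0.1],[[99,373.5,62],[0.015,-0.352,0.071],0.1],[[92.5,373,80],[0.015,-0.352,0.071],0.1],[[92.5,373,80],[0.015,-0.352,0.071],0.1],[[92.5,373,80],[0.015,-0.352,0.071],0.1]]'
cat > look.py <<'E'
from h import *
import sys
k=sys.argv[1]
T=get_calibration("wrist")["world_from_camera"];np.save(f"pics/w{k}c.npy",T)
p,r=pose();print(p,goto(tcp_for(.03),M_),get_obs()["opening"],get_obs()["wrist_force"].round(2))
for n in ["wrist","scene","top"]:
    pp,d=camera(n);cv2.imwrite(f"pics/{n[0]}{k}.png",pp[:,:,::-1])
crop(f"pics/w{k}.png",f"pics/w{k}a.png",270,150,110,80,7)
crop(f"pics/s{k}.png",f"pics/s{k}a.png",290,150,70,75,8)
E
python3 look.py 10
```

```text
time_s: 10.38
eef_pos: [0.425, 0.0889, 0.1887]
eef_rot: [0.171, 0.034, 0.985, -0.006]
wrist_force: [-0.7, -0.2, -0.7]
opening: 0.293
[0.42501406 0.08894117 0.1886683 ] (array([-2.5, -0. , -1. ]), array([ 0.   , -0.005,  0.   ])) 0.2926681885891407 [-0.7  -0.22 -0.7 ]
```

View pics/w10.png

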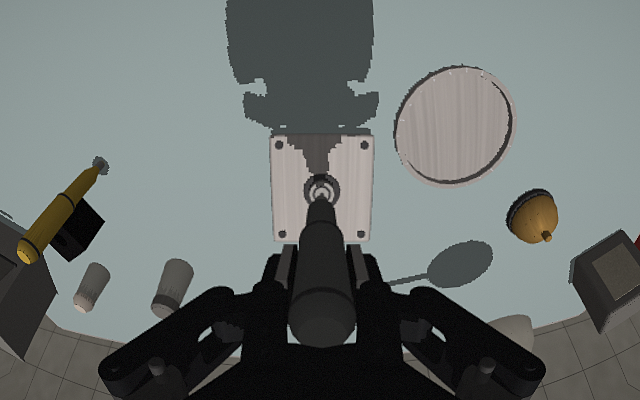

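View pics/s10a.png

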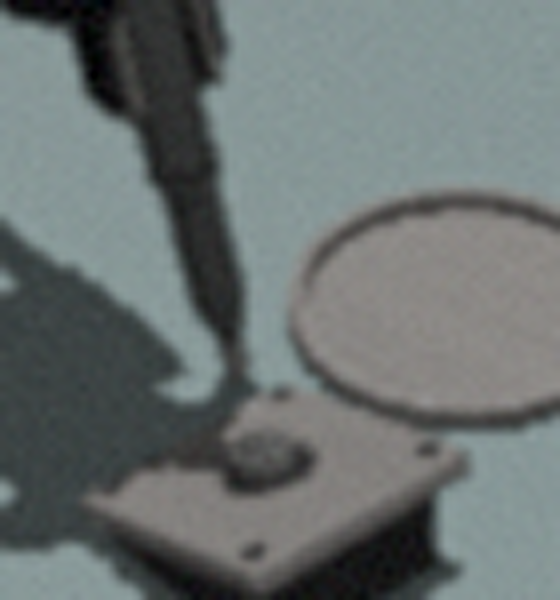

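View pics/t10.png

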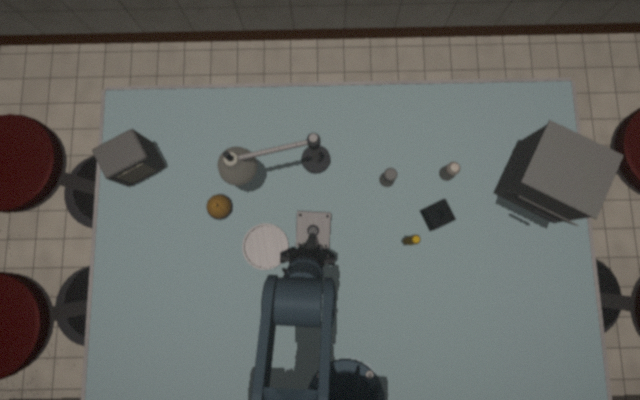

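The wrist view shows the stud rings just behind the nose at (321,190), with the plate's edges square to the image. The top view shows the lamp at its stop with the tray and bell undisturbed. I'll zoom in on the tip.

View pics/w10a.png

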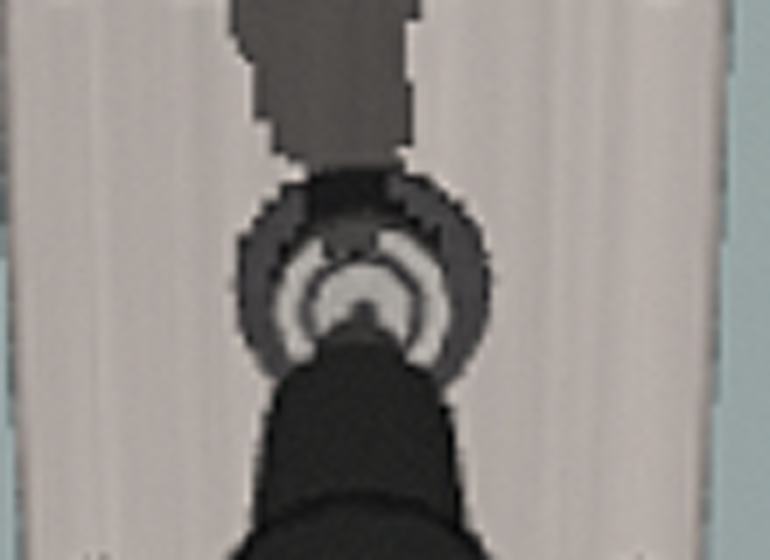

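Run:
```python
from h import *
T=np.load("pics/w10c.npy"); p,r=pose()
f=lambda x,y,x0,y0,s:(x0+(x+.5)/s-.5,y0+(y+.5)/s-.5)
def tool(u,v,zt):
    o,d=ray("wrist",u,v,T); o=r.T@(o-p)*1000; d=r.T@d; return o+d*(zt-o[2])/d[2]
for z in (146,149,152): print("stud",z,tool(*f(363,307,270,150,7),z))
for z in (118,120): print("tip",tool(*f(363,320,270,150,7),z)-[5,0,0])
# scene
g=lambda x,y:f(x,y,290,150,8)
tip,e=two(ray("scene",*g(236,380)),ray("wrist",*f(363,320,270,150,7),T));print("tip tri",r.T@(tip-p)*1000,e)
st,e=two(ray("scene",*g(266,454)),ray("wrist",*f(363,307,270,150,7),T));print("stud tri",r.T@(st-p)*1000,e,st)
# plate normal from screws (wrist rays & scene)? use symmetric: screw positions via top-plane in tool frame at z=160
for u,v in [(281,146),(364,145),(279,234),(362,234)]:
    print(tool(u,v,160).round(1))
```

```text
stud 146 [  3.58088878   0.5649231  146.        ]
stud 149 [  2.73365342   0.56337598 149.        ]
stud 152 [  1.88641806   0.56182886 152.        ]
tip [  4.90616225   0.58057494 118.        ]
tip [  4.32836714   0.57955346 120.        ]
tip tri [  8.06027417   0.39238377 124.73959179] 0.00041753071992937224
stud tri [  1.54861238   0.38793789 153.53118133] 0.00039120203918442475 [0.47821348 0.0856693  0.04702963]
[ 45.6 -37.1 160. ]
[ 46.6  40.1 160. ]
[-42.9 -42.3 160. ]
[-42.8  41.5 160. ]
```

Run:
```python
from h import *
T=np.load("pics/w10c.npy"); p,r=pose()
for T_ in (T,get_calibration("wrist")["world_from_camera"]):
    print((r.T@(T_[:3,3]-p)*1000).round(1),R.from_matrix(r.T@T_[:3,:3]).as_rotvec().round(4))
print("start",[-0.9135,0.4067])
T0=np.load("pics/wrist0c.npy"); r0=np.array([[-.91357,.40667,-.00073],[.40667,.91357,-.00108],[.00023,-.00128,-1]])
print((r0.T@(T0[:3,3]-[.23349,.52489,.24439])*1000).round(1),R.from_matrix(r0.T@T0[:3,:3]).as_rotvec().round(4))
T9=np.load("pics/w9c.npy"); r9=np.array([[-1,-.003,-.003],[-.003,1,.002],[.003,.002,-1.]])
print((r9.T@(T9[:3,3]-[.52056,-.28407,.26978])*1000).round(1),R.from_matrix(r9.T@T9[:3,:3]).as_rotvec().round(4))
```

```text
[  80.4    0.7 -126. ] [-0.2349 -0.2359  1.5571]
[  78.3    0.7 -127.6] [-0.2402 -0.2412  1.5565]
start [-0.9135, 0.4067]
[  78.     0.5 -127.4] [-0.2402 -0.2415  1.5567]
[  77.3    0.3 -129.8] [-0.2411 -0.247   1.5562]
```

Pose readings jitter by a millimetre or two while the arm settles, so I'll use the fixed tool-to-camera transform instead.

```bash
cat >> h.py <<'E'
TC=np.eye(4);TC[:3,:3]=R.from_rotvec([-.2402,-.2413,1.5567]).as_matrix();TC[:3,3]=[.078,.0006,-.1275]
def tl(u,v,zt):
    o,d=ray("wrist",u,v,TC); return (o+d*(zt/1000-o[2])/d[2])*1000
def fp(x,y,x0,y0,s): return (x0+(x+.5)/s-.5,y0+(y+.5)/s-.5)
E
python3 - <<'E'
from h import *
p,r=pose();print(p,goto(tcp_for(.03),M_),get_obs()["dq"].round(3))
print("tip@w9",tl(321.2,194.6,120)-[5,0,0],"tip@w10",tl(*fp(363,318,270,150,7),120)-[5,0,0])
for z in (146,149,152): print("stud",z,tl(*fp(363,307,270,150,7),z))
# scene triangulation through tool frame -> world
Tw=np.eye(4);Tw[:3,:3]=r;Tw[:3,3]=p;Tw=Tw@TC
g=lambda x,y:fp(x,y,290,150,8)
for nm,s,w in (("tip",(236,380),(363,325)),("stud",(266,454),(363,307))):
    P,e=two(ray("scene",*g(*s)),ray("wrist",*fp(*w,270,150,7),Tw));print(nm,r.T@(P-p)*1000,e,P)
Q=[tl(u,v,160) for u,v in [(281,146),(364,145),(279,234),(362,234)]]
print(np.round(Q,1))
E
```

```text
[0.42706938 0.08884426 0.19176585] (array([ 0.5, -0.1,  1.2]), array([0.   , 0.001, 0.   ])) [ 0.001 -0.011 -0.006  0.    -0.006  0.001]
tip@w9 [  0.26685123   0.2571767  120.        ] tip@w10 [-8.03978815e-02  4.47736404e-01  1.20000000e+02]
stud 146 [ -1.25106643   0.43092464 146.        ]
stud 149 [ -2.12036515   0.42907007 149.        ]
stud 152 [ -2.98966387   0.42721549 152.        ]
tip [  3.90141968  -0.73684734 122.66784489] 0.0026735195669372867 [0.46536338 0.08543705 0.07521061]
stud [ -2.26035188  -0.65920557 151.53387422] 0.002455135916877138 [0.48102583 0.08442389 0.05021296]
[[ 41.  -37.5 160. ]
 [ 42.   40.2 160. ]
 [-48.3 -42.8 160. ]
 [-48.2  41.7 160. ]]
```

Tip in tool frame is (0, 0.4, 120) mm and the stud is at about (-2.4, 0.4, 150), so I need about -2.4 mm in tool x. The rough screw pixels are a doubtful check of squareness, so I'll locate them properly.

Run:
```python
from h import *
im=cv2.imread("pics/w10.png",0)
for u,v in [(281,146),(364,145),(279,234),(362,234)]:
    c=255-im[v-9:v+10,u-9:u+10].astype(float); c=np.clip(c-170,0,None)
    ys,xs=np.mgrid[v-9:v+10,u-9:u+10]; print((c*xs).sum()/c.sum(),(c*ys).sum()/c.sum(),im[v-9:v+10,u-9:u+10].min())
crop("pics/w10.png","pics/w10b.png",262,125,120,125,6)
```

```text
280.353672985782 143.4952606635071 37
363.8625099920064 144.51318944844124 32
281.8563782337199 233.26672613737733 17
360.5700846660395 233.17873941674506 29
```

View pics/w10b.png

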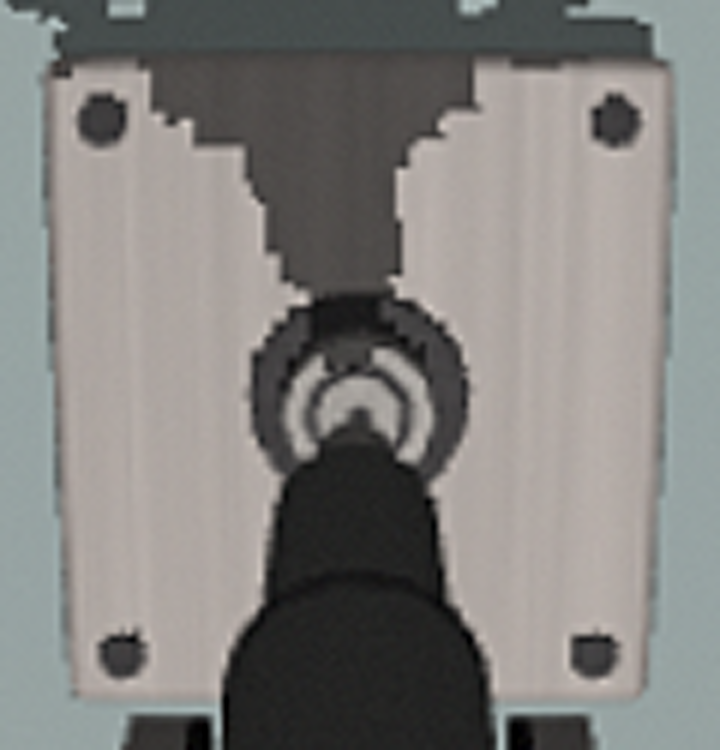

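Run:
```python
from h import *
from scipy.optimize import least_squares
px=[fp(x,y,262,125,6) for x,y in [(101,119),(616,120),(122,655),(594,656)]]
rays=[ray("wrist",*q,TC) for q in px]
def res(a,w,l):
    Rm=R.from_rotvec(a[:3]).as_matrix(); o=[]
    for (s1,s2),(c,d) in zip([(1,-1),(1,1),(-1,-1),(-1,1)],rays):
        P=a[3:6]+Rm@np.array([s1*l/2,s2*w/2,0]); v=P-c; k=v/np.linalg.norm(v)-d/np.linalg.norm(d); o+=list(k*1000)
    return o
for w,l in [(.08,.09),(.082,.092),(.08,.0895)]:
    s=least_squares(res,[0,0,0,0,0,.16],args=(w,l)); print(w,l,np.degrees(s.x[:3]).round(2),(s.x[3:]*1000).round(2),s.cost)
```

```text
0.08 0.09 [-0.13 -0.15  0.03] [ -2.43   0.27 158.92] 0.32979163115505306
0.082 0.092 [-0.13 -0.49  0.03] [ -4.35   0.26 165.9 ] 0.6339556176308846
0.08 0.0895 [-0.14 -0.86  0.03] [ -2.24   0.27 158.56] 1.0688345032518887
```

The plate is square to the tool within about 0.2°, centred at tool x = -2.4 mm. I'll recheck the wand's own tilt in the hand with the same transform.

Run:
```python
from h import *
w=lambda x,y:fp(x,y,280,185,6)
print("tip",tl(*w(250,60),120)-[5,0,0]); print("cone edge(30)",tl(*w(250,84),90)-[10.5,0,0]); print("groove 75..80",tl(*w(249,213),45)-[10.5,0,0],tl(*w(249,213),40)-[13,0,0])
p,r=pose();print(p,goto(tcp_for(.03),M_))
crop("pics/w9.png","pics/w9b.png",270,270,110,90,6)
```

```text
tip [  0.28135195   0.29881505 120.        ]
cone edge(30) [ 0.53233117  0.33646564 90.        ]
groove 75..80 [ 0.96896824  0.29636768 45.        ] [ 0.39740394  0.30516862 40.        ]
[0.42706938 0.08884426 0.19176585] (array([ 0.5, -0.1,  1.2]), array([0.   , 0.001, 0.   ]))
```

View pics/w9b.png

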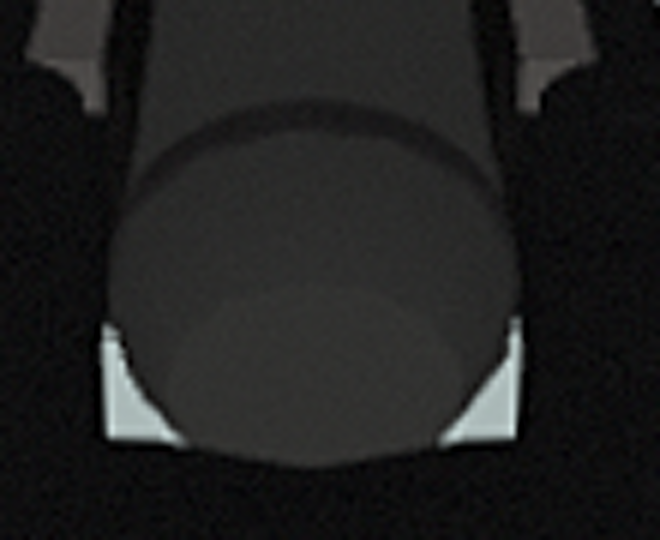

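The wand's tilt in the grip is under 0.5°. I'll shift -2.6 mm in x and approach to within a few millimetres.

```bash
python3 -m jog '[[[-2.6,0,7],[0,0,0],0.1],[[-2.6,0,14],[0,0,0],0.1],[[-2.6,0,20],[0,0,0],0.1],[[-2.6,0,20],[0,0,0],0.1],[[-2.6,0,20],[0,0,0],0.1],[[-2.6,0,20],[0,0,0],0.1]]'; python3 look.py 11
python3 - <<'E'
from h import *
crop("pics/w11.png","pics/w11b.png",262,125,120,125,6)
E
```

```text
time_s: 11.03
eef_pos: [0.4363, 0.0882, 0.1737]
eef_rot: [0.174, 0.034, 0.984, -0.006]
wrist_force: [0.3, 0.6, -0.4]
opening: 0.289
[0.43626423 0.0881794  0.1737196 ] (array([  3. ,  -0. , -18.9]), array([0.   , 0.001, 0.   ])) 0.28919352795088443 [ 0.3   0.6  -0.41]
```

View pics/w11b.png

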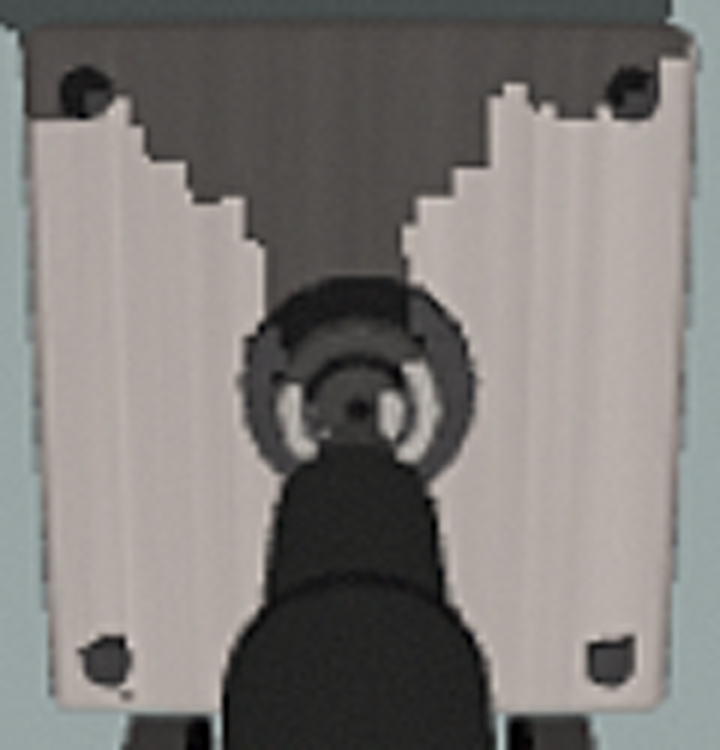

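View pics/s11a.png

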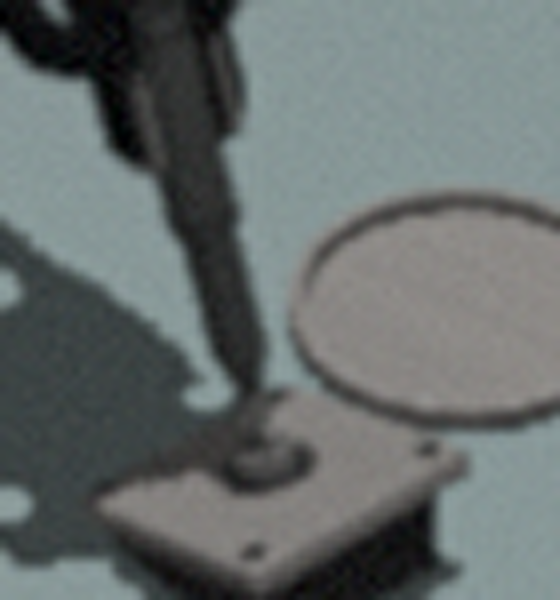

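The wrist crop shows the dot at (360,407) just ahead of the nose, with the screws at (85,91), (632,93), (106,661) and (611,662). I'll compute the remaining offset.

```bash
cat > pnp.py <<'E'
from h import *
from scipy.optimize import least_squares
def plate(pts,w=.08,l=.09):
    rays=[ray("wrist",*fp(x,y,262,125,6),TC) for x,y in pts]
    def res(a):
        Rm=R.from_rotvec(a[:3]).as_matrix(); o=[]
        for (s1,s2),(c,d) in zip([(1,-1),(1,1),(-1,-1),(-1,1)],rays):
            P=a[3:6]+Rm@np.array([s1*l/2,s2*w/2,0]); v=P-c; o+=list((v/np.linalg.norm(v)-d/np.linalg.norm(d))*1000)
        return o
    s=least_squares(res,[0,0,0,0,0,.15]); return np.degrees(s.x[:3]).round(2),(s.x[3:]*1000).round(2),s.cost
E
python3 - <<'E'
from pnp import *
a=plate([(85,91),(632,93),(106,661),(611,662)]);print(a)
z=a[1][2]-11
print("stud z",z,"dot",tl(*fp(360,407,262,125,6),z)); p,r=pose();print(p,goto(tcp_for(.03),M_))
E
```

```text
(array([-0.21, -0.32,  0.02]), array([  3.85,   0.32, 142.03]), np.float64(0.6045585990173181))
stud z 131.03 dot [  4.00159344   0.57404209 131.03      ]
[0.43646832 0.0881955  0.17409922] (array([  3.3,  -0.1, -18.6]), array([0.   , 0.002, 0.   ]))
```

The first hover picture was taken while the arm was still settling, about 3 mm off, so my shift was unneeded. This picture is settled: the stud is at x = +4.0 and the tip at +0.2, with 11 mm to go. I'll correct +3.7 in x.

```bash
python3 -m jog '[[[2,0,2],[0,0,0],0.1],[[3.7,0.2,5],[0,0,0],0.1],[[3.7,0.2,5],[0,0,0],0.1],[[3.7,0.2,5],[0,0,0],0.1],[[3.7,0.2,5],[0,0,0],0.1],[[3.7,0.2,5],[0,0,0],0.1],[[3.7,0.2,5],[0,0,0],0.1],[[3.7,0.2,5],[0,0,0],0.1]]'; python3 look.py 12
python3 - <<'E'
from h import *
crop("pics/w12.png","pics/w12b.png",262,125,120,125,6)
p,r=pose();print(p,goto(tcp_for(.03),M_))
E
```

```text
time_s: 11.85
eef_pos: [0.4348, 0.0885, 0.1682]
eef_rot: [0.174, 0.034, 0.984, -0.006]
wrist_force: [-0.4, -0.0, -0.8]
opening: 0.29
[0.4347951  0.08850105 0.16822262] (array([ -0.4,  -0.3, -23.5]), array([0.   , 0.002, 0.   ])) 0.2899778763824906 [-0.36 -0.05 -0.78]
[0.43478285 0.08852057 0.16820345] (array([ -0.4,  -0.3, -23.5]), array([0.   , 0.002, 0.   ]))
```

View pics/w12b.png

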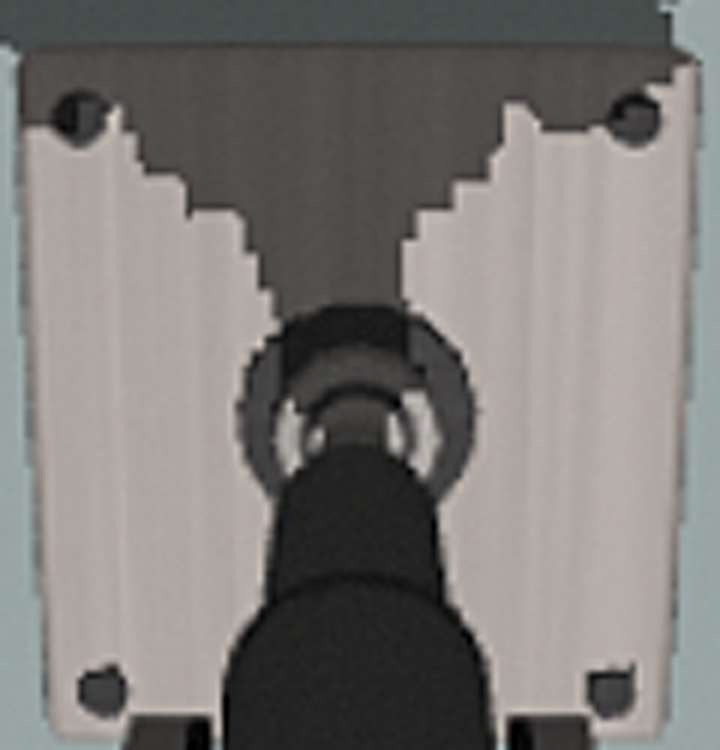

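View pics/s12a.png

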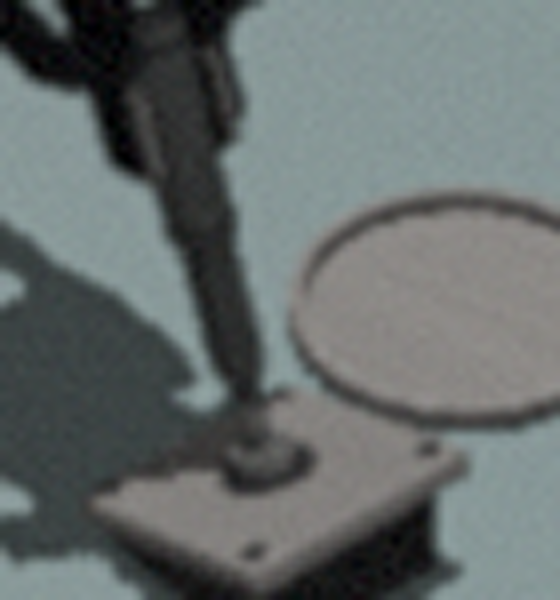

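Run:
```python
from pnp import *
a=plate([(80,118),(634,118),(103,691),(611,691)]);print(a)
z=a[1][2]-11
print("stud z",z,"ring centre",tl(*fp(357.5,437,262,125,6),z))
```

```text
(array([ 0.1 , -0.22, -0.01]), array([4.7000e-01, 1.2000e-01, 1.3808e+02]), np.float64(0.14563216492169764))
stud z 127.08000000000001 ring centre [  0.66414969   0.2195583  127.08      ]
```

The tip and ring centre agree within about 0.5 mm, the face is square within about 0.3°, and the gap is about 7 mm. I'll close in gently while watching the force.

```bash
cat > st.py <<'E'
from h import *
p,r=pose();o=get_obs();print("along n mm",((p-tcp_for(0))@n_*1000).round(2),"F.n",(o["wrist_force"]@n_).round(2),o["wrist_force"].round(2),goto(tcp_for(.0),M_),o["opening"])
E
python3 st.py
python3 -m jog '[[[0.2,0,2],[0,0,0],0.1],[[0.2,0,4],[0,0,0],0.1],[[0.2,0,5],[0,0,0],0.1],[[0.2,0,5],[0,0,0],0.1],[[0.2,0,5],[0,0,0],0.1],[[0.2,0,5],[0,0,0],0.1]]'; python3 st.py
python3 -m jog '[[[0,0,1],[0,0,0],0.1],[[0,0,2],[0,0,0],0.1],[[0,0,2],[0,0,0],0.1],[[0,0,2],[0,0,0],0.1],[[0,0,2],[0,0,0],0.1],[[0,0,2],[0,0,0],0.1]]'; python3 st.py
```

```text
along n mm 6.47 F.n -0.81 [-0.39 -0.5  -0.99] (array([-0.3, -0.3,  6.5]), array([0.   , 0.002, 0.   ])) 0.28842978881976244
time_s: 12.5
eef_pos: [0.4363, 0.0884, 0.1634]
eef_rot: [0.174, 0.034, 0.984, -0.006]
wrist_force: [-0.2, -0.0, -0.3]
opening: 0.286
along n mm 1.45 F.n -0.25 [-0.16 -0.01 -0.32] (array([-0.5, -0.3,  1.5]), array([0.   , 0.002, 0.   ])) 0.2858814898626974
time_s: 13.0
eef_pos: [0.437, 0.0884, 0.1617]
eef_rot: [0.174, 0.034, 0.984, -0.006]
wrist_force: [-0.5, 0.3, 0.5]
opening: 0.292
along n mm -0.46 F.n 0.64 [-0.47  0.26  0.5 ] (array([-0.4, -0.3, -0.5]), array([0.   , 0.002, 0.   ])) 0.29244189344883426
```

```bash
python3 -m jog '[[[0,0,1],[0,0,0],0.1],[[0,0,2],[0,0,0],0.1],[[0,0,2],[0,0,0],0.1],[[0,0,2],[0,0,0],0.1],[[0,0,2],[0,0,0],0.1],[[0,0,2],[0,0,0],0.1]]'; python3 st.py; python3 -m jog '[[[0,0,0],[0,0,0],0.1],[[0,0,0],[0,0,0],0.1],[[0,0,0],[0,0,0],0.1]]'; python3 st.py; python3 look.py 13;  python3 st.py;python3 - <<'E'
from h import *
crop("pics/w13.png","pics/w13b.png",262,125,120,125,6)
E
```

```text
time_s: 13.5
eef_pos: [0.4377, 0.0883, 0.1598]
eef_rot: [0.174, 0.034, 0.984, -0.006]
wrist_force: [-1.7, 0.6, 1.8]
opening: 0.291
along n mm -2.45 F.n 2.27 [-1.69  0.57  1.79] (array([-0.4, -0.3, -2.5]), array([0.   , 0.002, 0.   ])) 0.29100854269349014
time_s: 13.75
eef_pos: [0.4377, 0.0883, 0.1598]
eef_rot: [0.174, 0.034, 0.984, -0.006]
wrist_force: [-1.6, -0.1, 2.5]
opening: 0.288
along n mm -2.45 F.n 2.89 [-1.58 -0.12  2.5 ] (array([-0.5, -0.3, -2.5]), array([0.   , 0.002, 0.   ])) 0.2883230286803672
[0.4377181  0.08830623 0.15978097] (array([ -0.5,  -0.3, -32.5]), array([0.   , 0.002, 0.   ])) 0.2883230286803672 [-1.58 -0.12  2.5 ]
along n mm -2.45 F.n 3.14 [-2.04 -0.91  2.62] (array([-0.4, -0.3, -2.5]), array([0.   , 0.002, 0.   ])) 0.2886816543676514
```

View pics/w13b.png

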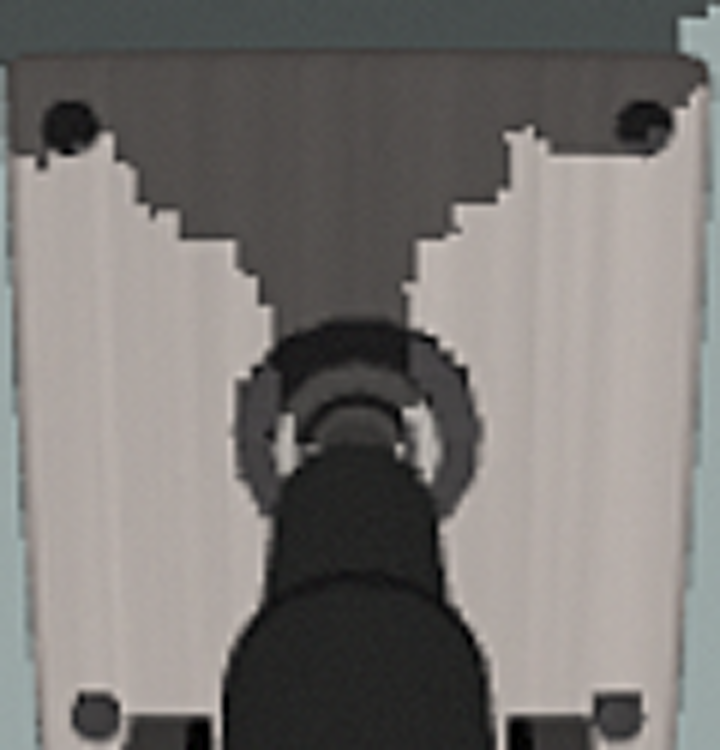

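View pics/s13a.png

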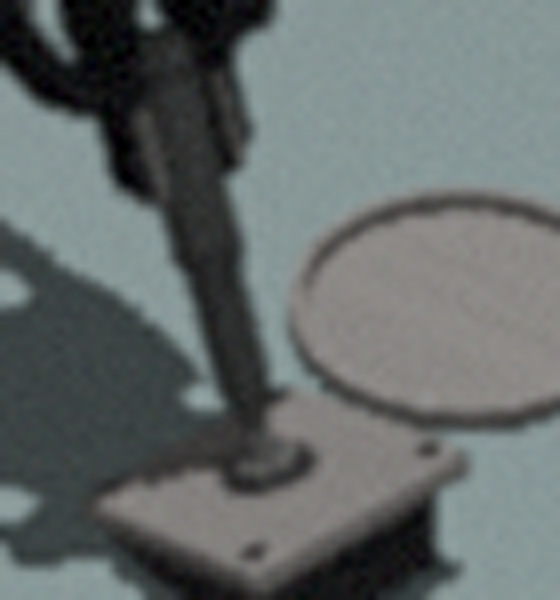

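```bash
python3 - <<'E'
from pnp import *
a=plate([(71,127),(645,127),(97,715),(618,715)]);print(a)
z=a[1][2]-11
print("free stud z",z)
p0=a[1]/1000; 
# ring top/inner edge and expected centre for tip at 120
print("tip rim px", tl(*fp(357,405,262,125,6),120), tl(*fp(357,440,262,125,6),120))
E
python3 - <<'E'
from h import *
import cv2
crop("pics/w13.png","pics/w13c.png",295,178,60,40,12)
crop("pics/t13.png","pics/t13a.png",200,110,160,120,5)
E
```

```text
(array([0.18, 0.38, 0.02]), array([  0.38,   0.26, 129.02]), np.float64(0.01994012087547332))
free stud z 118.02000000000001
tip rim px [  7.44648455   0.1595216  120.        ] [  2.37818645   0.16063298 120.        ]
```

View pics/w13c.png

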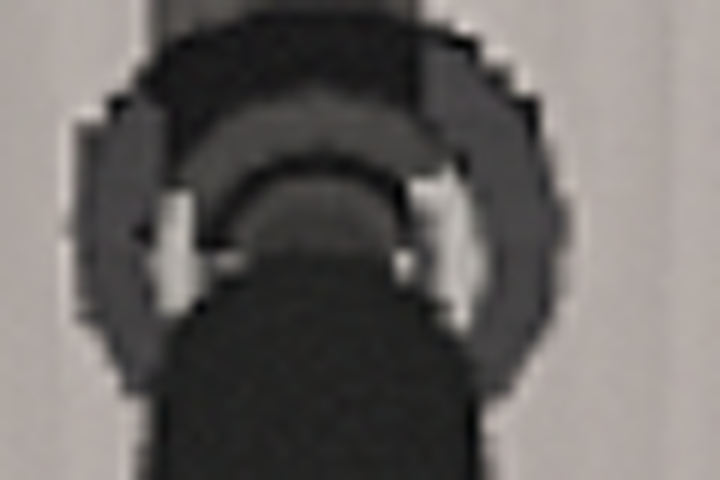

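View pics/t13.png

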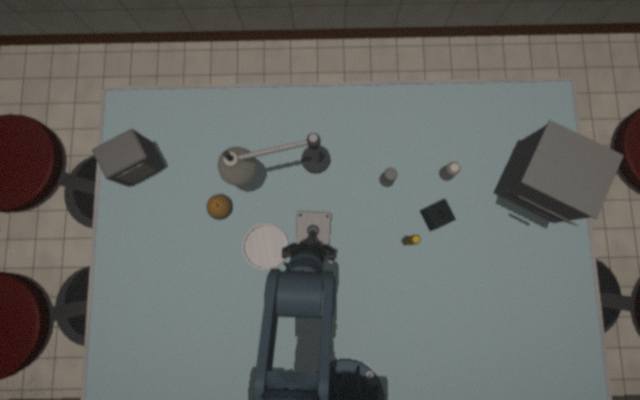

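View pics/s13.png

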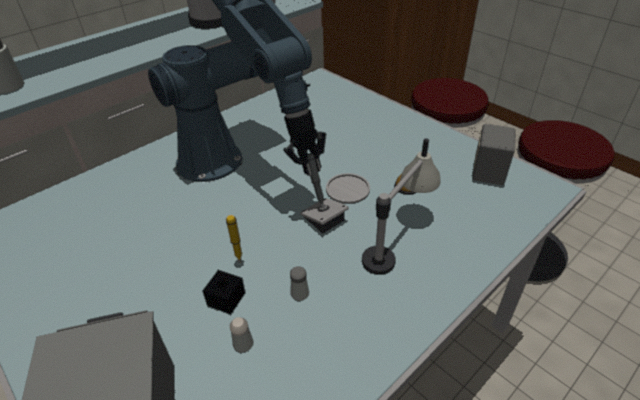

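Last check: the lamp's angle against where it stopped under the push, from the final top view.

```bash
python3 - <<'E'
from h import *
crop("pics/t13.png","pics/t13a.png",210,120,120,75,6)
piv=onz("top",313.4,137.6,.235);
for q in [(230.5,157),(229.5,156.5)]:
    pin=onz("top",*q,.265); print(pin,np.hypot(*(pin-piv)[:2]),np.arctan2(pin[1]-piv[1],piv[0]-pin[0]))
E
python3 st.py
```

```text
[0.64953691 0.27600285 0.265     ] 0.21055742696463764 1.3102210314256175
[0.65084962 0.2784827  0.265     ] 0.21262391763762886 1.319191439475301
along n mm -2.45 F.n 3.14 [-2.04 -0.91  2.62] (array([-0.4, -0.3, -2.5]), array([0.   , 0.002, 0.   ])) 0.2886816543676514
```

View pics/t13a.png

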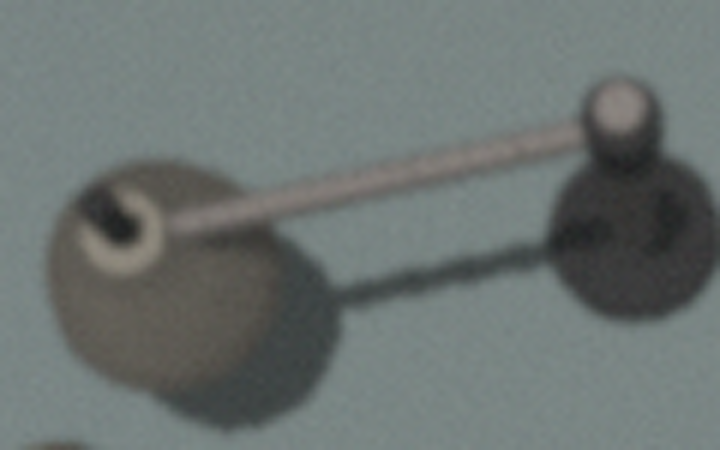

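The pin top, at crop (98,200), gives an angle of about 1.36 rad. That matches where it stopped under the push. Handing in.

```bash
python3 -c "
from bench import *
print(hand_in())"
```

```text
the job is handed in; nothing more can be done
None
```

I swung the lamp to its left stop, took the grey wand out of the holder and pressed its tip on the stud. I handed in still gripping and pressing, at about 14 s on the robot's clock.

**Last checks**
- **Lamp:** it sits at about 1.36 rad in the world frame, the same angle at which it stopped under the push. The final pictures show it clear of the plate.
- **Centring and squareness:** the tip is within about 0.5 mm of the ring's centre, and the wand is square to the face within about 1°.
- **Press:** the force along the face normal read about 3 N, or roughly 3 to 4 N allowing for the wand's weight. The stud is about 2 to 4 mm in, of its 7 mm travel; the camera geometry gives the low end of that range and the force the high end.
- **Other things:** the shakers, tray, bell and yellow look-alike showed no visible movement in the last pictures.

**What went wrong or disagreed**
- Against the lamp's stop, the wrist force reached about 50 N for a moment. It came from a finger pad pushing the pin, and I backed off at once. It is above the 40 N limit set for the arm or gripper body, though not above the 120 N wrist limit.
- My first tip alignment used a picture taken before the arm had settled and was about 3 mm off. I corrected it from settled pictures before touching the stud.

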